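Free the seized stoppers for cleaning

ROBOT

A 7-joint arm with a two-finger parallel gripper is mounted at the origin on the work surface. World frame = base frame: x ahead of the robot, y to its left, z up, the work surface at z = 0. Lengths are in m, angles in rad, forces in N, time in s.
With the tool pointing down it reaches from about 0.35 to 0.9 m from the base axis. Payload 8.1 kg.
Tool frame: the origin (TCP) lies on the mounting face of the last link; the fingertips stand 178 mm ahead of it and the grasp point (between the pads) lies 159 mm ahead of it; z points along the fingers, y is the direction in which the jaws open and shut (so a half turn about z gives the same grasp; the last joint's range is limited). The gripper opens to 92 mm and grips with 3 to 60 N. Pads are 19 mm wide; open, the fingers measure 130 mm over their backs; the gripper's body (75 mm by 190 mm) begins 47 mm behind the grasp point.
Start: joints at [1.024, 0.434, 0.025, 1.573, -0.012, 1.134, -0.075], TCP at [0.268, -0.564, 0.405] pointing down, gripper open.
Joint ranges: [-2.62, 2.62], [-0.44, 2.09], [-1.27, 1.32], [0.08, 2.57], [-1.32, 4.46], [0.12, 2], [-2.74, 2.74]. Speed limits (rad/s): [2.22, 2.22, 3.01, 3.01, 3.14, 3.14, 3.14].

INTERFACE

Orientations are given as a rotation vector (axis times angle).
In Python, from cell import robot, read_camera, get_calibration gives the robot as it stands.
- The arm moves only by the tool play_rows, never from a script. Its argument "motion" is a list that holds one entry, the list of rows, each a list of 7 numbers: the finger opening in m, from 0 to 0.0918, then the shift along the tool's x, y, z in m, then the turn, a rotation vector about the tool's x, y, z in degrees. A call has 1 to 10 rows; each row is the pose to reach, as a shift and turn from the pose commanded when the call began, along the tool's axes at that moment; what a row does not reach only later rows make up. A row lasts 1/10 s, in which the tool goes at most 50 mm and 8.59 degrees, less where a joint would pass 70% of its speed; a pose out of reach is approached as far as the arm can. A call with a gripper value outside its range is refused whole. The fingers move at their own pace and stop on an object; "force" is the grip in N (left out, the last holds). Time passes only in rows, so rows that repeat a pose let the fingers close. It gives the time, the measured TCP pose, the force and the opening at its end, in the units of the state.
- robot.observe(): the state, without advancing time (a new reading comes with each control period).
- read_camera(name): name is "scene" or "top"; returns the picture (400x640x3 uint8, red, green, blue); there is no depth.
- get_calibration(name): a dict with "K" (3x3 intrinsics, pixels), "camera_from_world" (4x4, takes a point from world to camera coordinates). Camera axes: x right, y up, looking along -z (the intrinsics and any distortion apply to the point x, -y, -z); pixel columns grow to the right and rows downward; lengths in m; the calibration is good to about 2 mm. A picture is of the moment at which its call begins. get_calibration takes no time and is no camera call.
- robot.finish_job(): hands the job in, once; it reports no verdict.
The state is a dict: "t": time; "q": joint angles; "dq": joint speeds; "joint_efforts": joint torques, N m; "tcp_pos": TCP position; "orientation": TCP orientation; "wrist_force": force on the tool from outside, world axes, zero at the start; "torque": the same for the moment, N m; "width": finger opening in m.
Only numpy, scipy, OpenCV 4.12 (cv2) and the standard library are available. Lean on these libraries where they do the work, as an engineer would, in place of code of your own. Each camera call takes 0.05 s, during which the arm holds its last target. There are 200 camera calls.

TASK

The stoppers of the amber bottles on the carriage under the reagent shelf are stuck. Loosen the red clamp knob, draw the carriage fully out, and free every stopper by twisting it to and fro while pulling gently, never lifting a bottle out of its pocket; put all the stoppers in the steel cleaning basket. Then push the carriage, bottles still in it, fully home and turn the clamp knob back to locked, leaving the other glassware alone.

Things in the scene. Friction and masses are not known exactly. Their poses are not given: they have to be found in the camera images.
- station: Grey station fixed to the bench: base plate 340 x 420 x 8 mm, a shelf over its rear half. Own +x points away from the robot (it stands slightly turned), +y left; origin at bench level. Shelf: x +40 to +210 mm, 440 mm wide, underside 215, top 233 mm above the bench, fixed stock 125 mm tall at x beyond +125 mm; uprights at x +70 to +170, y +-208 mm. In front of x +40 mm it is open above.
- carriage (a joint): White bottle carriage (deck 185 mm deep, 330 mm wide, top 22 mm above the bench) sliding on the station. 0 = fully home, the bottles under the shelf; grows to 0.13 m as it is drawn along the station's -x (towards the robot) to its end stop. About 4 N of friction, no spring.
- handle (a point): On the axis of the carriage's upright black handle post (24 mm in diameter, 22 to 84 mm above the bench, near the deck's front edge), 60 mm above the bench. Moves with the carriage. Room for fingers all round; the shelf edge is 85 mm behind it when the carriage is home.
- clamp (a joint): Clamp knob at the station's front right corner. 0 = locked: the steel dog under it points to the station's +y, across the front of the carriage's lug. Grows to 1.45 rad counter-clockwise seen from above; from 1.2 rad the carriage is free. Starts at 0 to 0.12. Stays where it is left (friction 0.1 N m). Locked is below 0.2, possible only with the carriage home (within 4 mm).
- clamp_grip (a point): On the clamp knob's axis, 73 mm above the bench, in the middle of its red wing grip: a flat bar 54 mm long, 16 mm thick and 30 mm high (58 to 88 mm above the bench), long along the dog (the point's y axis), thin along the point's x axis. Turns with the knob.
- basket: Loose stainless cleaning basket, an open tray 170 (x) x 220 (y) x 45 mm high, walls and floor 4 mm, 0.7 kg; origin at the centre of its underside, z up. Standing on the bench to the left of the station.
- bottle1: Square amber bottle 1 (left in the carriage), loose in a shallow pocket that stops it from turning; body 66 x 66 x 80 mm, neck 40 mm in diameter up to its rim 112 mm above its origin (centre of the underside), 0.75 kg. Its bore is 24 mm wide. Without a stopper its black mouth shows.
- stopper1: Blue stopper seized in bottle 1 at the start (None: that bottle has none). 78 mm tall, 60 g; origin at its lower tip, own z up to the grip. Shank 24 mm in diameter, z 0 to 30; flange 36 mm, z 30 to 42, rests on the rim; flat tab z 42 to 78, 44 wide along own x, 14 thick along own y. Friction 17 to 27 N exceeds the bottle's weight: a straight pull lifts the bottle.
- stopper1_mid (a point): Middle of stopper 1, on its axis 40 mm from its lower tip. To free the stopper, turn it to and fro about 0.8 rad a stroke, rising some 2 mm a stroke (the rise well under a quarter of the shank surface speed; turning takes 0.2 to 0.33 N m); it comes free 14 to 20 mm up.
- pocket1 (a point): Centre of the floor of pocket 1 of the carriage (22 mm above the bench), where the underside of bottle 1 stands; the pocket walls are 18 mm high. Moves with the carriage; pockets 105 mm apart along the station's y.
- bottle2: Square amber bottle 2 (middle in the carriage), loose in a shallow pocket that stops it from turning; body 66 x 66 x 80 mm, neck 40 mm in diameter up to its rim 112 mm above its origin (centre of the underside), 0.75 kg. Its bore is 24 mm wide. Without a stopper its black mouth shows.
- stopper2: Blue stopper seized in bottle 2 at the start (None: that bottle has none). 78 mm tall, 60 g; origin at its lower tip, own z up to the grip. Shank 24 mm in diameter, z 0 to 30; flange 36 mm, z 30 to 42, rests on the rim; flat tab z 42 to 78, 44 wide along own x, 14 thick along own y. Seized like stopper1.
- stopper2_mid (a point): Middle of stopper 2, on its axis 40 mm from its lower tip. To free the stopper, turn it to and fro about 0.8 rad a stroke, rising some 2 mm a stroke (the rise well under a quarter of the shank surface speed; turning takes 0.2 to 0.33 N m); it comes free 14 to 20 mm up.
- pocket2 (a point): Centre of the floor of pocket 2 of the carriage (22 mm above the bench), where the underside of bottle 2 stands; the pocket walls are 18 mm high. Moves with the carriage; pockets 105 mm apart along the station's y.
- bottle3: Square amber bottle 3 (right in the carriage), loose in a shallow pocket that stops it from turning; body 66 x 66 x 80 mm, neck 40 mm in diameter up to its rim 112 mm above its origin (centre of the underside), 0.75 kg. Its bore is 24 mm wide. Without a stopper its black mouth shows.
- stopper3: Blue stopper seized in bottle 3 at the start (None: that bottle has none). 78 mm tall, 60 g; origin at its lower tip, own z up to the grip. Shank 24 mm in diameter, z 0 to 30; flange 36 mm, z 30 to 42, rests on the rim; flat tab z 42 to 78, 44 wide along own x, 14 thick along own y. Seized like stopper1.
- stopper3_mid (a point): Middle of stopper 3, on its axis 40 mm from its lower tip. To free the stopper, turn it to and fro about 0.8 rad a stroke, rising some 2 mm a stroke (the rise well under a quarter of the shank surface speed; turning takes 0.2 to 0.33 N m); it comes free 14 to 20 mm up.
- pocket3 (a point): Centre of the floor of pocket 3 of the carriage (22 mm above the bench), where the underside of bottle 3 stands; the pocket walls are 18 mm high. Moves with the carriage; pockets 105 mm apart along the station's y.
- wash_bottle: Bystander: white wash bottle with red top and side spout, 68 mm in diameter, 165 mm tall, standing loose on the bench; origin at the centre of its underside. Leave alone.
- beaker: Bystander: clear glass beaker, 72 mm in diameter, 95 mm tall, standing loose on the bench; origin at the centre of its underside. Leave alone.
- amber_bottle: Bystander: round amber bottle with blue cap, 72 mm in diameter, 150 mm tall, standing loose on the bench; origin at the centre of its underside. Leave alone.

How it is judged:
On the way, in this order (a step that is already met when the one before it is completed fails the run):
1. the carriage is drawn out to its stop (value of joint carriage above 0.12 m), for 0.2 s.
2. every stopper present lies in the basket while the carriage is out (x of stopper1_mid in the frame of basket between -0.085 and 0.085 m and y of stopper1_mid in the frame of basket between -0.11 and 0.11 m and z of stopper1_mid in the frame of basket between 0 and 0.06 m and x of stopper2_mid in the frame of basket between -0.085 and 0.085 m and y of stopper2_mid in the frame of basket between -0.11 and 0.11 m and z of stopper2_mid in the frame of basket between 0 and 0.06 m and x of stopper3_mid in the frame of basket between -0.085 and 0.085 m and y of stopper3_mid in the frame of basket between -0.11 and 0.11 m and z of stopper3_mid in the frame of basket between 0 and 0.06 m and value of joint carriage above 0.09 m), for 0.2 s.
At the end, for the whole second after the job is handed in: Every stopper present lies at rest in the basket (its middle inside the basket's outline and less than 60 mm above its underside), each bottle stands upright in its own pocket (within 8 mm), the carriage is home (below 6 mm) and the clamp knob is locked (below 0.2 rad) (x of stopper1_mid in the frame of basket between -0.085 and 0.085 m and y of stopper1_mid in the frame of basket between -0.11 and 0.11 m and z of stopper1_mid in the frame of basket between 0 and 0.06 m and x of stopper2_mid in the frame of basket between -0.085 and 0.085 m and y of stopper2_mid in the frame of basket between -0.11 and 0.11 m and z of stopper2_mid in the frame of basket between 0 and 0.06 m and x of stopper3_mid in the frame of basket between -0.085 and 0.085 m and y of stopper3_mid in the frame of basket between -0.11 and 0.11 m and z of stopper3_mid in the frame of basket between 0 and 0.06 m and linear speed of each of stopper1, stopper2, stopper3 below 0.03 m/s and distance between bottle1 and pocket1 below 0.008 m and angle between each of bottle1, bottle2, bottle3's own z axis and vertical below 0.08 rad and distance between bottle2 and pocket2 below 0.008 m and distance between bottle3 and pocket3 below 0.008 m and value of joint carriage below 0.006 m and value of joint clamp below 0.2 rad); the robot touches nothing.
It fails at once if a bottle is lifted more than 20 mm off the floor of its pocket (z of bottle1 in the frame of pocket1 above 0.02 m or z of bottle2 in the frame of pocket2 above 0.02 m or z of bottle3 in the frame of pocket3 above 0.02 m).
It fails at once if the wash bottle, the beaker or the round amber bottle is shifted more than 50 mm or knocked over (distance of any of wash_bottle, beaker, amber_bottle from where it was at the start of the episode above 0.05 m or angle between any of wash_bottle, beaker, amber_bottle's own z axis and vertical above 0.5 rad).
Of stopper1, stopper2, stopper3 only 2 to 3 are there at a start; the rules pass over those that are not, and their reading is None.
At some moment in a run one of basket may be knocked a few centimetres aside while the robot is not near it.
Once in a run the grip may slacken for a moment while it holds something.
It also fails if it takes over 210 s, if anything falls off the work surface, if the arm or the gripper's body presses on something with over 40 N, if the wrist force passes 120 N, or if a joint passes its speed limit or range.

## Working session

There is one attempt and no reset: what is moved stays moved. The work goes in short steps, Python scripts to look and compute and a tool call to move; the robot and the scene stay as the last step left them, time stands still between calls to the robot, and variables do not carry over. Pictures are saved under pics/ and viewed, about 12 in all and at most 16, crops included, and the job is handed in when it is done.

Besides the shell and the picture viewer there is one more tool, called after "Request:" as name(argument=value, ...), one argument or row to a line, values as JSON. play_rows: Moves the arm, as the interface text tells. Its arguments: {"type":"object","properties":{"motion":{"type":"array"},"force":{"type":"number"}},"required":["motion"]}

```bash
mkdir -p pics; cat > h.py <<'E'
import numpy as np, cv2
from cell import robot, read_camera, get_calibration
from scipy.spatial.transform import Rotation as R
def snap(cam,name=None):
    im=read_camera(cam)
    if name: cv2.imwrite('pics/'+name,cv2.cvtColor(im,cv2.COLOR_RGB2BGR))
    return im
def ray(cam,u,v):
    c=get_calibration(cam);K=np.array(c['K']);T=np.array(c['camera_from_world'])
    d=np.array([(u-K[0,2])/K[0,0],-(v-K[1,2])/K[1,1],-1.]);Rm=T[:3,:3]
    return -Rm.T@T[:3,3],Rm.T@d
def onplane(cam,u,v,z):
    o,d=ray(cam,u,v);return o+d*(z-o[2])/d[2]
def proj(cam,p):
    c=get_calibration(cam);K=np.array(c['K']);T=np.array(c['camera_from_world'])
    q=T[:3,:3]@np.array(p)+T[:3,3];return K[0,0]*q[0]/-q[2]+K[0,2],K[1,1]*-q[1]/-q[2]+K[1,2]
def grasp():
    s=robot.observe();Rm=R.from_rotvec(s['orientation']).as_matrix()
    return np.array(s['tcp_pos'])+Rm[:,2]*.159,Rm,s
def shift(target,yaw_y=None):
    """tool-frame shift for grasp point to reach target; signed turn about tool z so jaw axis has world yaw yaw_y (mod pi)"""
    g,Rm,s=grasp();d=Rm.T@(np.array(target)-g)
    out=[np.round(d*1000,1)]
    if yaw_y is not None:
        y=Rm[:,1];cur=np.arctan2(y[1],y[0]);e=(yaw_y-cur+np.pi/2)%np.pi-np.pi/2
        out.append(('toolz deg',round(-np.degrees(e),1)))
    return out
E
python3 - <<'E'
from h import *
for c in('scene','top'):
    snap(c,c+'0.png'); k=get_calibration(c); print(c,np.round(k['K'],1).tolist(),{a:b for a,b in k.items() if a not in('K','camera_from_world')},np.round(ray(c,320,200),3).tolist())
g,Rm,s=grasp();print(g,Rm.round(3).tolist(),s['width'],s['t'])
E
```

```text
scene [[413.1, 0.0, 322.7], [0.0, 413.1, 197.8], [0.0, 0.0, 1.0]] {} [[0.083, -0.133, 1.127], [0.429, 0.117, -0.896]]
top [[397.8, 0.0, 318.8], [0.0, 397.8, 206.8], [0.0, 0.0, 1.0]] {} [[0.463, -0.019, 1.18], [0.12, 0.016, -0.993]]
[ 0.26813701 -0.56410312  0.2450366 ] [[0.903, 0.429, -0.001], [0.429, -0.903, 0.001], [-0.0, -0.001, -1.0]] 0.09144577878439727 0.1
```

View pics/scene0.png

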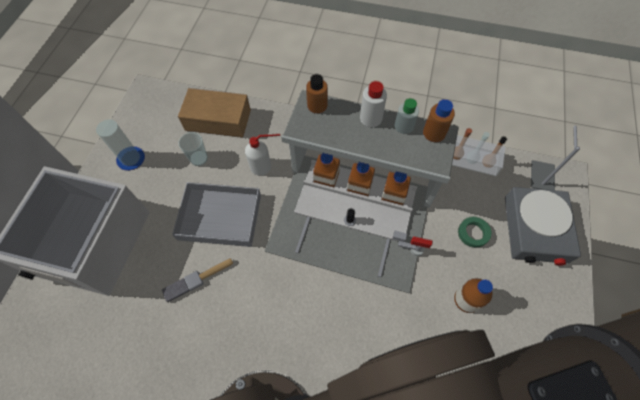

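View pics/top0.png

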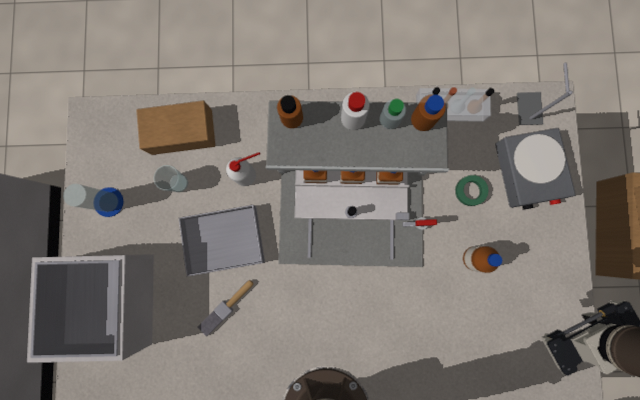

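The scene shows three stoppered bottles: blue tops at about (326,158), (363,168) and (400,177). In the top view the red knob is at (427,223), the handle at (351,211) and the basket at (222,240). Next I'll measure them.

```bash
python3 - <<'E'
from h import *
def blob(im,cam,roi,f):
    x0,y0,x1,y1=roi;h=im[y0:y1,x0:x1].astype(int);m=f(h[...,0],h[...,1],h[...,2])
    m=m.astype(np.uint8);n,l,st,ce=cv2.connectedComponentsWithStats(m);i=1+np.argmax(st[1:,4])
    ys,xs=np.where(l==i);r=cv2.minAreaRect(np.c_[xs+x0,ys+y0].astype(np.float32));return ce[i]+[x0,y0],st[i,4],r
red=lambda r,g,b:(r>120)&(g<70)&(b<70)
blk=lambda r,g,b:(r+g+b<150)
blu=lambda r,g,b:(b>r+40)&(b>70)
S=cv2.cvtColor(cv2.imread('pics/scene0.png'),cv2.COLOR_BGR2RGB);T=cv2.cvtColor(cv2.imread('pics/top0.png'),cv2.COLOR_BGR2RGB)
print('redT',a:=blob(T,'top',(405,205,450,245),red),onplane('top',*a[0],.085))
print('redS',a:=blob(S,'scene',(395,225,440,260),red),onplane('scene',*a[0],.08))
print('hT',a:=blob(T,'top',(340,200,365,225),blk),onplane('top',*a[0],.084))
print('hS',a:=blob(S,'scene',(340,205,365,228),blk),onplane('scene',*a[0],.075))
for roi in((312,145,340,167),(350,157,376,176),(388,165,412,186)):
    print('st',a:=blob(S,'scene',roi,blu),onplane('scene',*a[0],.2))
# plate corners in top (front left, front right), shelf front corners z=.233
for n,u,v,z in(('plFL',279,264,.008),('plFR',423,267,.008),('shFL',267,168,.233),('shFR',447,170,.233),('shBL',269,101,.233)):print(n,onplane('top',u,v,z).round(4))
def up(im,x0,y0,x1,y1,k):return cv2.resize(im[y0:y1,x0:x1,::-1],None,fx=k,fy=k,interpolation=cv2.INTER_CUBIC)
cv2.imwrite('pics/c1.png',np.vstack([up(T,170,160,450,280,2.8)[:, :784],up(S,200,140,440,230,784/240)]))
E
```

```text
redT (array([426.06, 222.06]), np.int32(100), ((426.0, 221.5), (5.0, 20.0), 90.0)) [ 0.52710077 -0.29085124  0.085     ]
redS (array([421.65882353, 240.27058824]), np.int32(85), ((421.76922607421875, 240.1538543701172), (19.611610412597656, 4.314554214477539), 11.309932708740234)) [ 0.53298936 -0.29203025  0.08      ]
hT (array([351.60344828, 210.67241379]), np.int32(58), ((351.5, 210.5), (7.071067810058594, 8.485280990600586), 45.0)) [ 0.5636592  -0.08828653  0.084     ]
hS (array([350.2875, 215.725 ]), np.int32(80), ((350.0, 215.5), (13.0, 6.0), 90.0)) [ 0.55967453 -0.08974549  0.075     ]
st (array([323.94117647, 157.44117647]), np.int32(34), ((323.887939453125, 157.5948486328125), (5.514871120452881, 8.009693145751953), 23.198589324951172)) [0.65103548 0.00863621 0.2       ]
st (array([359.89655172, 167.        ]), np.int32(29), ((359.72998046875, 166.88998413085938), (3.6769556999206543, 8.061017990112305), 8.130102157592773)) [ 0.64513218 -0.08946696  0.2       ]
st (array([399.70422535, 176.77464789]), np.int32(71), ((400.0, 177.0), (8.0, 10.0), 90.0)) [ 0.64113077 -0.19489693  0.2       ]
plFL [0.4195 0.1238 0.008 ]
plFR [ 0.4015 -0.2945  0.008 ]
shFL [0.659  0.1225 0.233 ]
shFR [ 0.6421 -0.3104  0.233 ]
shBL [0.8267 0.1159 0.233 ]
```

View pics/c1.png

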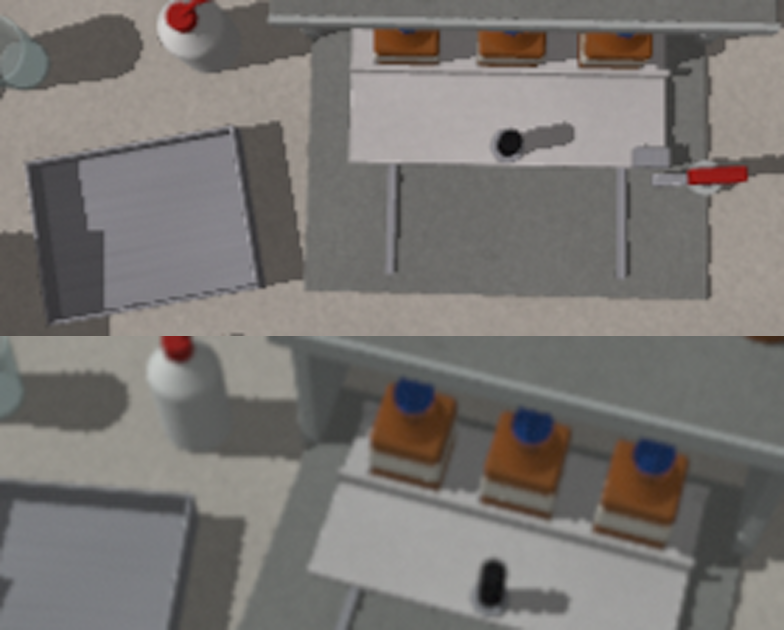

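The crop confirms a tab in each of the three bottles. The wing lies nearly along station y, turned slightly counter-clockwise.

```bash
python3 - <<'E'
from h import *
a=onplane('top',415.7,223.4,.088);b=onplane('top',437.1,221.8,.088);print(a,b,(a+b)/2)
d=a-b;yaw=np.arctan2(-d[0],d[1]);print('wing yaw',yaw)
print('amber',onplane('top',484,259,.1))
for p in((160/2.8,0),):pass
for n,u,v in(('bBL',27,161),('bBR',234,127),('bFR',262,287),('bFL',50,322)):print(n,onplane('top',u/2.8+170,v/2.8+160,.045).round(4))
print(shift((.528,-.2915,.2),yaw))
E
```

```text
[ 0.52395525 -0.26177085  0.088     ] [ 0.52689603 -0.3201158   0.088     ] [ 0.52542564 -0.29094333  0.088     ]
wing yaw 0.05036055122501137
amber [ 0.4238105 -0.4358271  0.1      ]
bBL [0.56   0.4044 0.045 ]
bBR [0.5897 0.1905 0.045 ]
bFR [0.426 0.163 0.045]
bFL [0.3957 0.3788 0.045 ]
[array([ 351.7, -134.6,   45.2]), ('toolz deg', np.float64(-67.5))]
```

Request:
play_rows(
  motion=[
    [[0.06, 100, 0, 0, 0, 0, 0]],
  ],
)

```text
t: 0.2
tcp_pos: [0.3067, -0.5468, 0.4043]
orientation: [3.068, 0.673, -0.009]
wrist_force: [0.6, 0.0, -0.7]
width: 0.0875
```

That first row was in the wrong unit: shifts are in metres. It moved only about 42 mm in free air, so nothing was touched. I'll recompute the shift.

```bash
python3 - <<'E'
from h import *
g,Rm,s=grasp();print(g,s['t'],s['q'])
print(shift((.527,-.2915,.2),.050))
E
```

```text
[ 0.30584279 -0.54715732  0.24534077] 0.2 [ 0.95799711  0.43825262  0.02158542  1.56812557 -0.00400561  1.1364072
 -0.15972202]
[array([ 308.1, -139.6,   43.6]), ('toolz deg', np.float64(-68.1))]
```

Request:
play_rows(
  motion=[
    [[0.06, 0.04, -0.018, 0.006, 0, 0, -8], [0.06, 0.08, -0.036, 0.012, 0, 0, -16], [0.06, 0.12, -0.054, 0.018, 0, 0, -24], [0.06, 0.16, -0.072, 0.024, 0, 0, -32], [0.06, 0.2, -0.09, 0.03, 0, 0, -40], [0.06, 0.24, -0.108, 0.036, 0, 0, -48], [0.06, 0.28, -0.126, 0.042, 0, 0, -56], [0.06, 0.308, -0.1396, 0.0436, 0, 0, -64], [0.06, 0.308, -0.1396, 0.0436, 0, 0, -68], [0.06, 0.308, -0.1396, 0.0436, 0, 0, -68]],
  ],
)

```text
t: 1.2
tcp_pos: [0.5322, -0.2837, 0.3606]
orientation: [-2.15, -2.289, 0.0]
wrist_force: [-1.2, -0.1, -0.2]
width: 0.0601
```

```bash
python3 - <<'E'
from h import *
g,Rm,s=grasp();print(g,s['t'],np.round(s['q'],2))
print(shift((.527,-.2915,.079),.050))
E
```

```text
[ 0.53204015 -0.28360832  0.20155834] 1.2 [ 0.64  0.46 -0.34  1.66  0.17  1.04  0.31]
[array([ -7.7,  -5.4, 122.6]), ('toolz deg', np.float64(0.7))]
```

Request:
play_rows(
  motion=[
    [[0.06, -0.0077, -0.0054, 0.02, 0, 0, 0.7], [0.06, -0.0077, -0.0054, 0.05, 0, 0, 0.7], [0.06, -0.0077, -0.0054, 0.08, 0, 0, 0.7], [0.06, -0.0077, -0.0054, 0.08, 0, 0, 0.7], [0.06, -0.0077, -0.0054, 0.08, 0, 0, 0.7]],
  ],
)

```text
t: 1.7
tcp_pos: [0.5264, -0.2934, 0.2813]
orientation: [-2.17, -2.27, 0.001]
wrist_force: [1.1, -0.5, 1.3]
width: 0.0601
```

```bash
python3 - <<'E'
from h import *
g,Rm,s=grasp();print(g,s['t'])
print(shift((.527,-.2915,.079),.050))
a=snap('top');b=snap('scene')
u=lambda im,x0,y0,x1,y1:cv2.resize(im[y0:y1,x0:x1,::-1],(480,400),interpolation=cv2.INTER_CUBIC)
cv2.imwrite('pics/c2.png',np.hstack([u(a,380,170,476,250),u(b,370,190,466,270)])[:,:800])
E
```

```text
[ 0.52624557 -0.2933942   0.12234695] 1.7
[array([ 1.8,  0.9, 43.3]), ('toolz deg', np.float64(-0.3))]
```

View pics/c2.png

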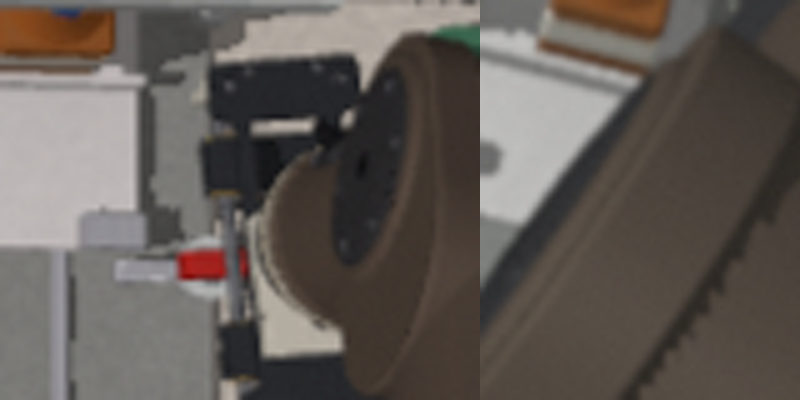

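The red wing is centred between the open fingers. Next I lower and grip.

Request:
play_rows(
  force=25,
  motion=[
    [[0.06, 0.0015, 0.0009, 0.02, 0, 0, 0], [0.06, 0.0015, 0.0009, 0.043, 0, 0, 0], [0.06, 0.0015, 0.0009, 0.043, 0, 0, 0], [0.0, 0.0015, 0.0009, 0.043, 0, 0, 0], [0.0, 0.0015, 0.0009, 0.043, 0, 0, 0], [0.0, 0.0015, 0.0009, 0.043, 0, 0, 0], [0.0, 0.0015, 0.0009, 0.043, 0, 0, 0], [0.0, 0.0015, 0.0009, 0.043, 0, 0, 0]],
  ],
)

```text
t: 2.6
tcp_pos: [0.5277, -0.2913, 0.2386]
orientation: [2.168, 2.273, 0.0]
wrist_force: [0.1, -0.3, -0.3]
width: 0.0244
```

Request:
play_rows(
  motion=[
    [[0.0, 0, 0, 0, 0, 0, 0], [0.0, 0, 0, 0, 0, 0, 0], [0.0, 0, 0, 0, 0, 0, 0]],
  ],
)

```text
t: 2.9
tcp_pos: [0.5284, -0.2912, 0.2385]
orientation: [2.167, 2.273, 0.002]
wrist_force: [5.0, -0.1, -0.9]
width: 0.0159
```

Request:
play_rows(
  motion=[
    [[0.0, 0, 0, 0, 0, 0, -8], [0.0, 0, 0, 0, 0, 0, -16], [0.0, 0, 0, 0, 0, 0, -24], [0.0, 0, 0, 0, 0, 0, -32], [0.0, 0, 0, 0, 0, 0, -40], [0.0, 0, 0, 0, 0, 0, -40]],
  ],
)

```text
t: 3.5
tcp_pos: [0.5279, -0.2915, 0.2385]
orientation: [1.256, 2.878, 0.0]
wrist_force: [2.4, -0.7, 4.0]
width: 0.016
```

Request:
play_rows(
  motion=[
    [[0.0, 0, 0, 0, 0, 0, -8], [0.0, 0, 0, 0, 0, 0, -16], [0.0, 0, 0, 0, 0, 0, -24], [0.0, 0, 0, 0, 0, 0, -31], [0.0, 0, 0, 0, 0, 0, -36], [0.0, 0, 0, 0, 0, 0, -36], [0.05, 0, 0, 0, 0, 0, -36], [0.06, 0, 0, 0, 0, 0, -36], [0.06, 0, 0, -0.05, 0, 0, -36], [0.06, 0, 0, -0.09, 0, 0, -36]],
  ],
)

```text
t: 4.5
tcp_pos: [0.5272, -0.2906, 0.3285]
orientation: [-0.311, -3.123, -0.003]
wrist_force: [1.5, -0.5, 1.0]
width: 0.0429
```

```bash
python3 - <<'E'
from h import *
g,Rm,s=grasp();print(g,s['t'],np.round(s['q'],2),s['orientation'],s['width'])
y=Rm[:,1];print('jaw yaw',np.arctan2(y[1],y[0]))
print(shift((.563,-.0885,.2),np.pi/2-.041))
E
```

```text
[ 0.52674902 -0.29026948  0.16952439] 4.5 [ 0.88  0.57 -0.7   1.68  0.41  1.05  1.43] [-3.10631761e-01 -3.12335136e+00 -2.62520924e-03] 0.04294835589911022
jaw yaw 1.3725369514338142
[array([  4.3, 205. , -30.2]), ('toolz deg', np.float64(-9.0))]
```

Request:
play_rows(
  motion=[
    [[0.07, 0.001, 0.03, -0.01, 0, 0, -3], [0.07, 0.002, 0.08, -0.03, 0, 0, -9], [0.07, 0.003, 0.13, -0.03, 0, 0, -9], [0.07, 0.0043, 0.175, -0.03, 0, 0, -9], [0.07, 0.0043, 0.205, -0.03, 0, 0, -9], [0.07, 0.0043, 0.205, -0.03, 0, 0, -9], [0.07, 0.0043, 0.205, 0.01, 0, 0, -9], [0.07, 0.0043, 0.205, 0.035, 0, 0, -9], [0.07, 0.0043, 0.205, 0.035, 0, 0, -9]],
  ],
)

```text
t: 5.4
tcp_pos: [0.5615, -0.0897, 0.2894]
orientation: [-0.063, -3.134, -0.0]
wrist_force: [-0.7, 0.9, 0.6]
width: 0.0702
```

```bash
python3 - <<'E'
from h import *
a=snap('top');b=snap('scene')
g,Rm,s=grasp();print(g,s['t'],s['width'])
print(shift((.563,-.0885,.062),np.pi/2-.041))
u=lambda im,x0,y0,x1,y1:cv2.resize(im[y0:y1,x0:x1,::-1],(480,400),interpolation=cv2.INTER_CUBIC)
cv2.imwrite('pics/c3.png',np.hstack([u(a,340,170,460,270),u(b,310,180,430,280)])[:,:800])
E
```

```text
[ 0.56302233 -0.08916076  0.13406159] 5.5 0.06972622389746856
[array([-0.1,  0.6, 72.1]), ('toolz deg', np.float64(0.1))]
```

View pics/c3.png

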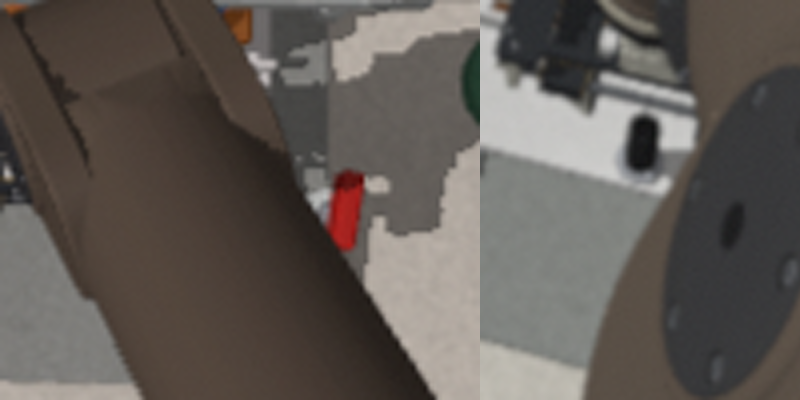

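The knob is now turned across. I'll lower onto the handle post.

Request:
play_rows(
  force=30,
  motion=[
    [[0.07, 0, 0.0005, 0.025, 0, 0, 0], [0.07, 0, 0.0005, 0.05, 0, 0, 0], [0.07, 0, 0.0005, 0.072, 0, 0, 0], [0.0, 0, 0.0005, 0.072, 0, 0, 0], [0.0, 0, 0.0005, 0.072, 0, 0, 0], [0.0, 0, 0.0005, 0.072, 0, 0, 0], [0.0, 0, 0.0005, 0.072, 0, 0, 0], [0.0, 0, 0.0005, 0.072, 0, 0, 0], [0.0, 0, 0.0005, 0.072, 0, 0, 0], [0.0, 0, 0.0005, 0.072, 0, 0, 0]],
  ],
)

```text
t: 6.5
tcp_pos: [0.5636, -0.0887, 0.2215]
orientation: [0.062, 3.14, -0.0]
wrist_force: [-1.7, 0.4, 3.4]
width: 0.0236
```

```bash
python3 - <<'E'
from h import *
g,Rm,s=grasp();print(g,s['t'],s['width'],s['wrist_force'])
c,sn=np.cos(-.041),np.sin(-.041)
print(shift(g-np.array([c,sn,0])*.131))
E
```

```text
[ 0.5637188  -0.08874791  0.06250577] 6.5 0.02357909749266466 [-1.68387383  0.38140046  3.41976182]
[array([ 1.31e+02,  2.00e-01, -1.00e-01])]
```

Request:
play_rows(
  motion=[
    [[0.0, 0.006, 0, 0, 0, 0, 0], [0.0, 0.018, 0, 0, 0, 0, 0], [0.0, 0.034, 0, 0, 0, 0, 0], [0.0, 0.05, 0, 0, 0, 0, 0], [0.0, 0.066, 0, 0, 0, 0, 0], [0.0, 0.082, 0, 0, 0, 0, 0], [0.0, 0.098, 0, 0, 0, 0, 0], [0.0, 0.112, 0, 0, 0, 0, 0], [0.0, 0.124, 0, 0, 0, 0, 0], [0.0, 0.13, 0, 0, 0, 0, 0]],
  ],
)

```text
t: 7.5
tcp_pos: [0.4334, -0.0829, 0.2215]
orientation: [0.061, 3.139, 0.001]
wrist_force: [16.2, 2.1, -12.8]
width: 0.0233
```

Request:
play_rows(
  motion=[
    [[0.0, 0.001, 0, 0, 0, 0, 0], [0.0, 0.001, 0, 0, 0, 0, 0], [0.0, 0.001, 0, 0, 0, 0, 0]],
  ],
)

```text
t: 7.8
tcp_pos: [0.4335, -0.083, 0.2214]
orientation: [0.061, 3.139, 0.002]
wrist_force: [3.3, 4.8, 0.4]
width: 0.0233
```

```bash
python3 - <<'E'
from h import *
g,Rm,s=grasp();print(g,s['t'],s['width'],s['wrist_force'])
print(np.linalg.norm((g-np.array([.5637,-.0887,0]))[:2]))
E
```

```text
[ 0.43380384 -0.08279281  0.06245015] 7.8 0.023345356696701656 [3.32455617 4.83730344 0.38954244]
0.13003040738095986
```

Request:
play_rows(
  motion=[
    [[0.06, 0, 0, 0, 0, 0, 0], [0.06, 0, 0, 0, 0, 0, 0], [0.06, 0, 0, 0, 0, 0, 0], [0.06, 0, 0, -0.04, 0, 0, 0], [0.06, 0, 0, -0.09, 0, 0, 0], [0.06, 0, 0, -0.14, 0, 0, 0], [0.06, 0, -0.04, -0.19, 0, 0, 0], [0.06, 0, -0.09, -0.2, 0, 0, 0], [0.06, 0, -0.14, -0.2, 0, 0, 0], [0.06, 0, -0.19, -0.2, 0, 0, 0]],
  ],
)

```text
t: 8.8
tcp_pos: [0.425, -0.2636, 0.4222]
orientation: [0.063, 3.14, -0.003]
wrist_force: [1.4, 0.5, 0.3]
width: 0.0598
```

Request:
play_rows(
  motion=[
    [[0.06, 0.03, -0.05, 0, 0, 0, 0], [0.06, 0.06, -0.1, 0, 0, 0, 0], [0.06, 0.09, -0.15, 0, 0, 0, 0], [0.06, 0.09, -0.2, 0, 0, 0, 0], [0.06, 0.09, -0.24, 0, 0, 0, 0], [0.06, 0.09, -0.24, 0, 0, 0, 0]],
  ],
)

```text
t: 9.4
tcp_pos: [0.3226, -0.5036, 0.4197]
orientation: [-0.075, -3.139, 0.001]
wrist_force: [-0.4, -0.5, -0.6]
width: 0.06
```

```bash
python3 - <<'E'
from h import *
a=snap('top','t4.png');b=snap('scene','s4.png')
g,Rm,s=grasp();print(g,s['t'],s['width'])
u=lambda im,x0,y0,x1,y1:cv2.resize(im[y0:y1,x0:x1,::-1],(800,300),interpolation=cv2.INTER_CUBIC)
cv2.imwrite('pics/c4.png',np.vstack([u(a,280,180,440,240),u(b,270,155,430,215)]))
E
```

```text
[ 0.32464203 -0.49976478  0.26086439] 9.5 0.06003227231285598
```

View pics/c4.png

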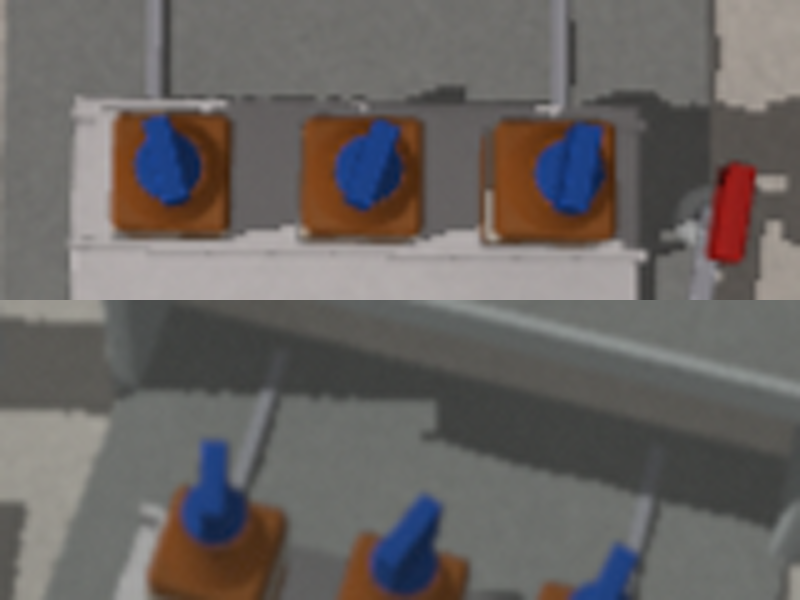

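```bash
python3 - <<'E'
from h import *
a=cv2.cvtColor(cv2.imread('pics/t4.png'),cv2.COLOR_BGR2RGB)
c=a[180:240,280:440].astype(int)
for roi in((20,18,50,45),(58,18,86,46),(102,18,128,46)):
    x0,y0,x1,y1=roi;h=c[y0:y1,x0:x1];m=(h[...,2]>h[...,0]+50)
    print(roi);
    for yy in range(h.shape[0]):
        if m[yy].any(): print(y0+yy,x0+np.where(m[yy])[0][0],h[yy,m[yy],2].tolist())
E
```

```text
(20, 18, 50, 45)
23 31 [116, 120]
24 29 [115, 130, 133, 132, 98]
25 29 [122, 135, 133, 132, 120]
26 29 [117, 135, 133, 131, 134, 92]
27 29 [123, 139, 134, 133, 132, 95]
28 29 [130, 139, 135, 133, 132, 106, 81, 74]
29 28 [109, 132, 135, 134, 133, 131, 122, 87, 73, 76]
30 28 [130, 126, 133, 136, 133, 131, 133, 96, 72, 75, 76]
31 28 [134, 130, 141, 138, 134, 132, 132, 96, 74, 76, 76]
32 27 [117, 133, 134, 140, 138, 134, 132, 130, 104, 81, 75, 75, 74]
33 27 [115, 134, 133, 135, 135, 134, 133, 131, 122, 89, 73, 76, 74]
34 27 [114, 135, 134, 128, 132, 134, 132, 131, 132, 96, 74, 77, 75]
35 28 [131, 134, 132, 146, 141, 132, 131, 130, 97, 76, 76]
36 28 [122, 135, 135, 144, 139, 132, 132, 129, 105, 81, 75]
37 29 [127, 137, 135, 134, 133, 131, 130, 122, 88]
38 30 [123, 127, 131, 133, 131, 130, 134, 91]
39 32 [136, 140, 128, 113, 99]
40 33 [91, 86]
(58, 18, 86, 46)
24 75 [113, 117]
25 74 [112, 136, 134, 125, 118]
26 74 [120, 136, 132, 132, 135, 98]
27 72 [110, 116, 129, 133, 132, 132, 129]
28 70 [111, 127, 122, 136, 137, 132, 132, 132, 103]
29 69 [121, 130, 132, 124, 133, 135, 133, 133, 132, 95
[... 907 characters left out ...]
 106, 135, 138, 133, 131, 134, 89]
31 108 [118, 131, 133, 124, 113, 105, 130, 136, 132, 131, 133, 94]
32 108 [128, 133, 134, 127, 114, 114, 130, 135, 132, 131, 130, 95]
33 108 [135, 134, 134, 126, 115, 121, 132, 134, 132, 130, 120, 91]
34 107 [123, 137, 134, 134, 123, 113, 128, 134, 133, 132, 129, 111, 83]
35 107 [118, 136, 134, 134, 122, 113, 134, 137, 133, 131, 130, 100, 75]
36 108 [135, 135, 134, 120, 107, 136, 139, 132, 131, 133, 97, 73]
37 108 [128, 137, 125, 114, 107, 128, 135, 132, 130, 132, 96]
38 109 [132, 129, 115, 116, 129, 133, 131, 129, 127, 93]
39 109 [109, 121, 113, 124, 132, 133, 130, 129, 116]
40 111 [110, 136, 138, 133, 131, 128, 99]
41 111 [97, 104, 100, 107, 117, 129, 90]
```

```bash
python3 - <<'E'
from h import *
c,sn=np.cos(-.041),np.sin(-.041);X=np.array([c,sn]);Y=np.array([-sn,c]);O=np.array([.609,-.092])
for n,t,b in((1,(30.7,23.8),(35.3,39.3)),(2,(76.9,25.3),(71,40)),(3,(117.2,25.5),(113.8,41))):
    p=onplane('top',t[0]+280,t[1]+180,.182);q=onplane('top',b[0]+280,b[1]+180,.182)
    m=(p+q)/2;d=p-q;y=np.arctan2(d[1],d[0]);r=m[:2]-O
    print(n,m.round(4),'len',np.linalg.norm(d).round(4),'long yaw deg',np.degrees(y).round(1),'stn',(r@X).round(4),(r@Y).round(4))
    u=proj('scene',m);print('  scene px crop',((u[0]-270)*5,(u[1]-155)*5+300))
E
```

```text
1 [0.5549 0.0151 0.182 ] len 0.0409 long yaw deg 15.2 stn -0.0584 0.1048
  scene px crop (np.float64(212.67421690498253), np.float64(481.92105510856163))
2 [ 0.5495 -0.0878  0.182 ] len 0.04 long yaw deg -23.6 stn -0.0596 0.0017
  scene px crop (np.float64(405.39697537748793), np.float64(534.1743479847634))
3 [ 0.5454 -0.1917  0.182 ] len 0.0401 long yaw deg -14.7 stn -0.0594 -0.1022
  scene px crop (np.float64(605.6693478807063), np.float64(586.0473640843703))
```

The three tabs land on the station's 105 mm grid, so the fix is consistent. Next is the approach to stopper 3.

```bash
python3 - <<'E'
from h import *
g,Rm,s=grasp();print(g,np.round(s['q'],2))
print(shift((.5454,-.1917,.245),np.radians(75.3)))
E
```

```text
[ 0.32464203 -0.49976478  0.26086439] [ 1.4   0.48 -0.72  1.58  0.33  1.21  2.14]
[array([-207.1,  317.4,   16.1]), ('toolz deg', np.float64(12.2))]
```

Request:
play_rows(
  motion=[
    [[0.06, -0.026, 0.04, 0.002, 0, 0, 2], [0.06, -0.052, 0.08, 0.004, 0, 0, 4], [0.06, -0.078, 0.12, 0.006, 0, 0, 6], [0.06, -0.104, 0.16, 0.008, 0, 0, 8], [0.06, -0.13, 0.2, 0.01, 0, 0, 10], [0.06, -0.156, 0.24, 0.012, 0, 0, 12], [0.06, -0.182, 0.28, 0.014, 0, 0, 12.2], [0.06, -0.2071, 0.3174, 0.016, 0, 0, 12.2], [0.06, -0.2071, 0.3174, 0.016, 0, 0, 12.2], [0.06, -0.2071, 0.3174, 0.016, 0, 0, 12.2]],
  ],
)

```text
t: 10.5
tcp_pos: [0.5456, -0.1858, 0.4051]
orientation: [-0.387, -3.117, -0.001]
wrist_force: [-0.4, -0.6, -0.3]
width: 0.0602
```

```bash
python3 - <<'E'
from h import *
g,Rm,s=grasp();print(g,np.round(s['q'],2))
print(shift((.5454,-.1917,.168),np.radians(75.3)))
E
```

```text
[ 0.54555418 -0.18572202  0.24610159] [ 0.76  0.46 -0.74  1.65  0.33  1.16  1.26]
[array([-1.4, -5.9, 78.1]), ('toolz deg', np.float64(0.5))]
```

Request:
play_rows(
  force=50,
  motion=[
    [[0.045, -0.0014, -0.0058, 0.02, 0, 0, 0.5], [0.045, -0.0014, -0.0058, 0.05, 0, 0, 0.5], [0.045, -0.0014, -0.0058, 0.078, 0, 0, 0.5], [0.045, -0.0014, -0.0058, 0.078, 0, 0, 0.5], [0.045, -0.0014, -0.0058, 0.078, 0, 0, 0.5], [0.0, -0.0014, -0.0058, 0.078, 0, 0, 0.5], [0.0, -0.0014, -0.0058, 0.078, 0, 0, 0.5], [0.0, -0.0014, -0.0058, 0.078, 0, 0, 0.5], [0.0, -0.0014, -0.0058, 0.078, 0, 0, 0.5], [0.0, -0.0014, -0.0058, 0.078, 0, 0, 0.5]],
  ],
)

```text
t: 11.5
tcp_pos: [0.5459, -0.1943, 0.3274]
orientation: [0.408, 3.114, 0.001]
wrist_force: [0.9, 3.1, 1.0]
width: 0.0136
```

Request:
play_rows(
  motion=[
    [[0.0, 0, 0, 0, 0, 0, 0], [0.0, 0, 0, 0, 0, 0, 0]],
  ],
)

```text
t: 11.7
tcp_pos: [0.5459, -0.1943, 0.3274]
orientation: [0.408, 3.114, 0.001]
wrist_force: [1.0, 4.4, 3.7]
width: 0.0139
```

Request:
play_rows(
  motion=[
    [[0.0, 0, 0, 0, 0, 0, 8], [0.0, 0, 0, -0.0003, 0, 0, 16], [0.0, 0, 0, -0.0006, 0, 0, 24], [0.0, 0, 0, -0.0009, 0, 0, 32], [0.0, 0, 0, -0.0012, 0, 0, 40]],
  ],
)

```text
t: 12.2
tcp_pos: [0.5459, -0.1946, 0.3281]
orientation: [1.457, 2.783, 0.001]
wrist_force: [3.9, 2.2, -2.5]
width: 0.0138
```

Request:
play_rows(
  motion=[
    [[0.0, 0, 0, 0, 0, 0, -8], [0.0, 0, 0, -0.0003, 0, 0, -16], [0.0, 0, 0, -0.0006, 0, 0, -24], [0.0, 0, 0, -0.0009, 0, 0, -32], [0.0, 0, 0, -0.0012, 0, 0, -40], [0.0, 0, 0, -0.0015, 0, 0, -48], [0.0, 0, 0, -0.0018, 0, 0, -56], [0.0, 0, 0, -0.0021, 0, 0, -64], [0.0, 0, 0, -0.0024, 0, 0, -72], [0.0, 0, 0, -0.0027, 0, 0, -80]],
  ],
)

```text
t: 13.2
tcp_pos: [0.5452, -0.1957, 0.33]
orientation: [0.688, -3.064, 0.0]
wrist_force: [2.3, 0.2, -6.5]
width: 0.0137
```

Request:
play_rows(
  motion=[
    [[0.0, 0, 0, 0, 0, 0, 8], [0.0, 0, 0, -0.0003, 0, 0, 16], [0.0, 0, 0, -0.0006, 0, 0, 24], [0.0, 0, 0, -0.0009, 0, 0, 32], [0.0, 0, 0, -0.0012, 0, 0, 40], [0.0, 0, 0, -0.0015, 0, 0, 48], [0.0, 0, 0, -0.0018, 0, 0, 56], [0.0, 0, 0, -0.0021, 0, 0, 64], [0.0, 0, 0, -0.0024, 0, 0, 72], [0.0, 0, 0, -0.0027, 0, 0, 80]],
  ],
)

```text
t: 14.2
tcp_pos: [0.5453, -0.195, 0.3328]
orientation: [-1.457, -2.782, 0.0]
wrist_force: [1.7, 2.0, -6.1]
width: 0.0137
```

```bash
python3 - <<'E'
from h import *
g,Rm,s=grasp();print(g,np.round(s['q'],2),s['wrist_force'],s['torque'],s['width'])
b=snap('scene');a=snap('top')
u=lambda im,x0,y0,x1,y1:cv2.resize(im[y0:y1,x0:x1,::-1],(400,400),interpolation=cv2.INTER_CUBIC)
cv2.imwrite('pics/c5.png',np.hstack([u(a,350,150,450,250),u(b,340,150,440,250)]))
E
```

```text
[ 0.54518745 -0.19490268  0.17378788] [ 0.63  0.49 -0.53  1.74  0.29  0.99  0.59] [ 1.74012586  1.98347451 -6.13234256] [ 0.37195881 -0.79171471  0.2150763 ] 0.013652637517548949
```

View pics/c5.png

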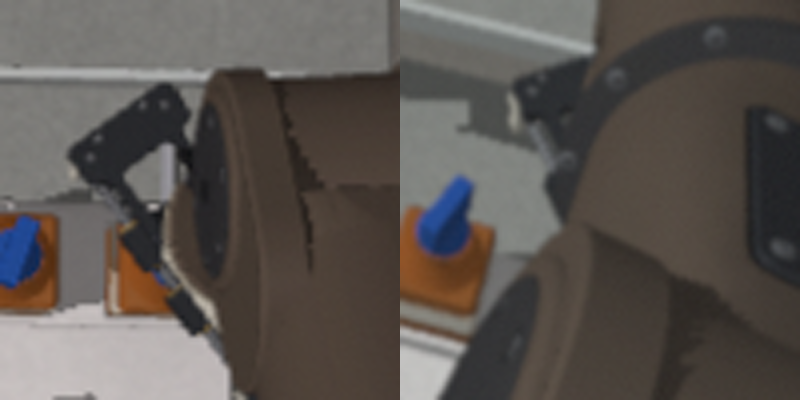

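The stopper is turning in the bottle with a pull of about 6 N, below the bottle's weight. I'll continue a little more gently.

Request:
play_rows(
  motion=[
    [[0.0, 0, 0, 0, 0, 0, -8], [0.0, 0, 0, -0.00025, 0, 0, -16], [0.0, 0, 0, -0.0005, 0, 0, -24], [0.0, 0, 0, -0.00075, 0, 0, -32], [0.0, 0, 0, -0.001, 0, 0, -40], [0.0, 0, 0, -0.00125, 0, 0, -48], [0.0, 0, 0, -0.0015, 0, 0, -56], [0.0, 0, 0, -0.00175, 0, 0, -64], [0.0, 0, 0, -0.002, 0, 0, -72], [0.0, 0, 0, -0.00225, 0, 0, -80]],
  ],
)

```text
t: 15.3
tcp_pos: [0.5452, -0.1959, 0.3353]
orientation: [0.694, -3.063, 0.001]
wrist_force: [1.3, 0.1, -5.4]
width: 0.0135
```

Request:
play_rows(
  motion=[
    [[0.0, 0, 0, 0, 0, 0, 8], [0.0, 0, 0, -0.00025, 0, 0, 16], [0.0, 0, 0, -0.0005, 0, 0, 24], [0.0, 0, 0, -0.00075, 0, 0, 32], [0.0, 0, 0, -0.001, 0, 0, 40], [0.0, 0, 0, -0.00125, 0, 0, 48], [0.0, 0, 0, -0.0015, 0, 0, 56], [0.0, 0, 0, -0.00175, 0, 0, 64], [0.0, 0, 0, -0.002, 0, 0, 72], [0.0, 0, 0, -0.00225, 0, 0, 80]],
  ],
)

```text
t: 16.3
tcp_pos: [0.5454, -0.195, 0.3376]
orientation: [-1.451, -2.786, 0.0]
wrist_force: [2.5, 1.2, -5.5]
width: 0.0138
```

Request:
play_rows(
  motion=[
    [[0.0, 0, 0, 0, 0, 0, -8], [0.0, 0, 0, -0.00025, 0, 0, -16], [0.0, 0, 0, -0.0005, 0, 0, -24], [0.0, 0, 0, -0.00075, 0, 0, -32], [0.0, 0, 0, -0.001, 0, 0, -40], [0.0, 0, 0, -0.00125, 0, 0, -48], [0.0, 0, 0, -0.0015, 0, 0, -56], [0.0, 0, 0, -0.00175, 0, 0, -64], [0.0, 0, 0, -0.002, 0, 0, -72], [0.0, 0, 0, -0.00225, 0, 0, -80]],
  ],
)

```text
t: 17.3
tcp_pos: [0.5452, -0.1955, 0.3398]
orientation: [0.695, -3.063, -0.0]
wrist_force: [1.7, 0.7, -5.5]
width: 0.0137
```

Request:
play_rows(
  motion=[
    [[0.0, 0, 0, 0, 0, 0, 8], [0.0, 0, 0, -0.00025, 0, 0, 16], [0.0, 0, 0, -0.0005, 0, 0, 24], [0.0, 0, 0, -0.00075, 0, 0, 32], [0.0, 0, 0, -0.001, 0, 0, 40], [0.0, 0, 0, -0.00125, 0, 0, 48], [0.0, 0, 0, -0.0015, 0, 0, 56], [0.0, 0, 0, -0.00175, 0, 0, 64], [0.0, 0, 0, -0.002, 0, 0, 72], [0.0, 0, 0, -0.00225, 0, 0, 80]],
  ],
)

```text
t: 18.3
tcp_pos: [0.5456, -0.1946, 0.3427]
orientation: [-1.451, -2.786, -0.001]
wrist_force: [1.3, 3.4, 0.0]
width: 0.0137
```

```bash
python3 - <<'E'
from h import *
g,Rm,s=grasp();print(g,np.round(s['q'],2),s['wrist_force'],s['torque'],s['width'])
E
```

```text
[ 0.54558579 -0.19447971  0.18365604] [ 0.63  0.48 -0.54  1.73  0.28  1.01  0.6 ] [1.34319032 3.39739435 0.04419306] [ 0.89220881 -0.36302792  0.12786592] 0.013705381178097739
```

The pull force fell to about 0 at 15 mm of rise, so stopper 3 is free. I'll do one more gentle twist and then lift.

Request:
play_rows(
  motion=[
    [[0.0, 0, 0, -0.0004, 0, 0, -8], [0.0, 0, 0, -0.001, 0, 0, -16], [0.0, 0, 0, -0.002, 0, 0, -24], [0.0, 0, 0, -0.004, 0, 0, -32], [0.0, 0, 0, -0.007, 0, 0, -40]],
  ],
)

```text
t: 18.8
tcp_pos: [0.5451, -0.1952, 0.3493]
orientation: [-0.393, -3.115, 0.001]
wrist_force: [0.1, -0.0, -0.3]
width: 0.0136
```

Request:
play_rows(
  motion=[
    [[0.0, 0, 0, -0.005, 0, 0, 0], [0.0, 0, 0, -0.015, 0, 0, 0], [0.0, 0, 0, -0.03, 0, 0, 0], [0.0, 0, 0, -0.055, 0, 0, 0], [0.0, 0, 0, -0.08, 0, 0, 0], [0.0, 0, 0, -0.085, 0, 0, 0]],
  ],
)

```text
t: 19.4
tcp_pos: [0.5463, -0.1945, 0.4388]
orientation: [0.411, 3.109, -0.002]
wrist_force: [-0.4, 0.3, -0.4]
width: 0.0146
```

```bash
cat >> h.py <<'E'
def bask(im):
    "difference of basket region from t4"
    a=cv2.imread('pics/t4.png')[...,::-1].astype(int)[195:282,172:270];b=im.astype(int)[195:282,172:270]
    return (np.abs(a-b).sum(2)>60).mean()
E
python3 - <<'E'
from h import *
b=snap('top','t6.png');print('basket diff',bask(b))
g,Rm,s=grasp();print(g,np.round(s['q'],2),s['wrist_force'],s['width'])
print(shift((.484,.348,.27),np.radians(98)))
E
```

```text
basket diff 0.0
[ 0.54682755 -0.19487394  0.27893806] [ 0.77  0.43 -0.74  1.6   0.31  1.23  1.28] [ 1.19637092  0.10948042 -0.00348182] 0.013826330651397243
[array([201.6, 508. ,   7.7]), ('toolz deg', np.float64(-23.0))]
```

Request:
play_rows(
  motion=[
    [[0.0, 0.01, 0.025, 0, 0, 0, -2], [0.0, 0.024, 0.06, 0, 0, 0, -4], [0.0, 0.042, 0.105, 0, 0, 0, -6], [0.0, 0.06, 0.15, 0, 0, 0, -8], [0.0, 0.078, 0.195, 0, 0, 0, -10], [0.0, 0.096, 0.24, 0, 0, 0, -12], [0.0, 0.114, 0.285, 0, 0, 0, -14], [0.0, 0.132, 0.33, 0, 0, 0, -16], [0.0, 0.15, 0.375, 0, 0, 0, -18], [0.0, 0.168, 0.42, 0, 0, 0, -20]],
  ],
)

```text
t: 20.45
tcp_pos: [0.4905, 0.2563, 0.4339]
orientation: [0.14, -3.138, 0.001]
wrist_force: [0.9, 0.7, -0.5]
width: 0.0135
```

```bash
python3 - <<'E'
from h import *
g,Rm,s=grasp();print(g,s['t'],s['width'])
print(shift((.484,.348,.075),np.radians(98)))
E
```

```text
[0.49040681 0.25611421 0.27493817] 20.45 0.013523435054106504
[array([ -2. ,  92.3, 199.9]), ('toolz deg', np.float64(-2.9))]
```

Request:
play_rows(
  motion=[
    [[0.0, -0.001, 0.045, 0, 0, 0, -1], [0.0, -0.002, 0.08, 0, 0, 0, -3], [0.0, -0.002, 0.092, 0.02, 0, 0, -3], [0.0, -0.002, 0.092, 0.06, 0, 0, -3], [0.0, -0.002, 0.092, 0.105, 0, 0, -3], [0.0, -0.002, 0.092, 0.15, 0, 0, -3], [0.0, -0.002, 0.092, 0.18, 0, 0, -3], [0.0, -0.002, 0.092, 0.195, 0, 0, -3], [0.0, -0.002, 0.092, 0.201, 0, 0, -3], [0.0, -0.002, 0.092, 0.201, 0, 0, -3]],
  ],
)

```text
t: 21.45
tcp_pos: [0.4856, 0.3464, 0.2338]
orientation: [0.22, -3.134, -0.0]
wrist_force: [0.1, -0.4, 0.3]
width: 0.0144
```

```bash
python3 - <<'E'
from h import *
g,Rm,s=grasp();print(g,s['t'],s['width'],s['wrist_force'])
E
```

```text
[0.48554566 0.34640054 0.07476295] 21.45 0.014376099643539279 [ 0.10680558 -0.4468557   0.29909718]
```

Request:
play_rows(
  motion=[
    [[0.0, 0, 0, 0.003, 0, 0, 0], [0.0, 0, 0, 0.005, 0, 0, 0], [0.045, 0, 0, 0.005, 0, 0, 0], [0.045, 0, 0, 0.005, 0, 0, 0], [0.045, 0, 0, 0.005, 0, 0, 0], [0.045, 0, 0, 0.005, 0, 0, 0], [0.045, 0, 0, -0.03, 0, 0, 0], [0.045, 0, 0, -0.08, 0, 0, 0], [0.045, 0, 0, -0.13, 0, 0, 0], [0.045, 0, 0, -0.18, 0, 0, 0]],
  ],
)

```text
t: 22.45
tcp_pos: [0.4854, 0.3459, 0.4156]
orientation: [0.22, -3.133, -0.0]
wrist_force: [0.9, 0.4, -0.3]
width: 0.045
```

```bash
python3 - <<'E'
from h import *
g,Rm,s=grasp();print(g,s['t'],s['width'],s['wrist_force'])
print(shift((.5495,-.0878,.245),np.radians(66.4)))
E
```

```text
[0.4853163  0.34588662 0.25657189] 22.45 0.04495093787665388 [ 0.90931012  0.43066027 -0.26401364]
[array([  -2.8, -438.4,   11.5]), ('toolz deg', np.float64(31.6))]
```

Request:
play_rows(
  motion=[
    [[0.045, 0, -0.03, 0, 0, 0, 3], [0.045, 0, -0.075, 0, 0, 0, 6], [0.045, 0, -0.12, 0, 0, 0, 9], [0.045, 0, -0.165, 0, 0, 0, 12], [0.045, 0, -0.21, 0, 0, 0, 16], [0.045, 0, -0.255, 0, 0, 0, 20], [0.045, 0, -0.3, 0, 0, 0, 24], [0.045, 0, -0.345, 0, 0, 0, 28], [0.045, -0.002, -0.39, 0.005, 0, 0, 31], [0.045, -0.003, -0.42, 0.01, 0, 0, 31.6]],
  ],
)

```text
t: 23.45
tcp_pos: [0.5474, -0.0731, 0.4036]
orientation: [0.65, 3.073, -0.002]
wrist_force: [0.6, -0.2, -0.5]
width: 0.045
```

```bash
python3 - <<'E'
from h import *
g,Rm,s=grasp();print(g,s['t'],s['q'][6])
print(shift((.5495,-.0878,.168),np.radians(66.4)))
a=snap('top','t7.png');b=snap('scene','s7.png')
u=lambda im,x0,y0,x1,y1:cv2.resize(im[y0:y1,x0:x1,::-1],(400,400),interpolation=cv2.INTER_CUBIC)
cv2.imwrite('pics/c7.png',np.hstack([u(a,172,190,272,290),u(b,330,150,430,250)]))
E
```

```text
[ 0.54747979 -0.07339112  0.24456588] 23.45 0.9019378192476352
[array([ -7.6, -12.3,  76.6]), ('toolz deg', np.float64(-0.3))]
```

View pics/c7.png

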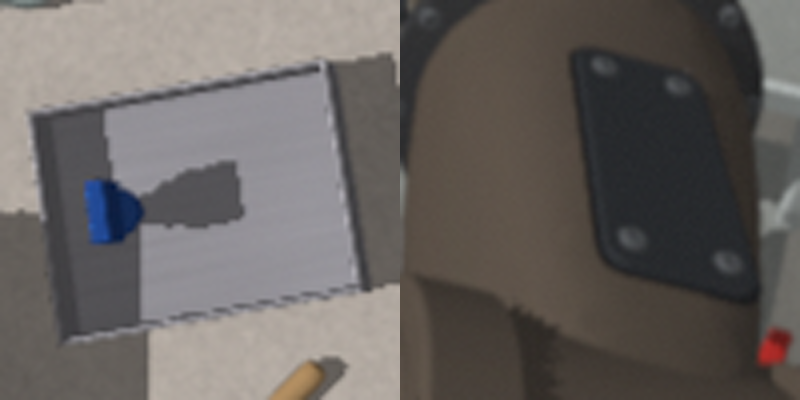

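Stopper 3 stands upright inside the basket. Now I lower onto stopper 2.

Request:
play_rows(
  force=50,
  motion=[
    [[0.045, -0.0076, -0.0123, 0.01, 0, 0, 0], [0.045, -0.0076, -0.0123, 0.01, 0, 0, 0], [0.045, -0.0076, -0.0123, 0.03, 0, 0, 0], [0.045, -0.0076, -0.0123, 0.055, 0, 0, 0], [0.045, -0.0076, -0.0123, 0.0766, 0, 0, 0], [0.045, -0.0076, -0.0123, 0.0766, 0, 0, 0], [0.0, -0.0076, -0.0123, 0.0766, 0, 0, 0], [0.0, -0.0076, -0.0123, 0.0766, 0, 0, 0], [0.0, -0.0076, -0.0123, 0.0766, 0, 0, 0], [0.0, -0.0076, -0.0123, 0.0766, 0, 0, 0]],
  ],
)

```text
t: 24.55
tcp_pos: [0.5496, -0.0838, 0.3278]
orientation: [0.642, 3.074, -0.001]
wrist_force: [-1.3, -2.2, 1.1]
width: 0.0172
```

Request:
play_rows(
  motion=[
    [[0.0, 0, 0, 0, 0, 0, 0], [0.0, 0, 0, 0, 0, 0, 0], [0.0, 0, 0, 0, 0, 0, 0], [0.0, 0, 0, 0, 0, 0, 0]],
  ],
)

```text
t: 24.95
tcp_pos: [0.5494, -0.0843, 0.3274]
orientation: [0.643, 3.075, -0.001]
wrist_force: [-1.8, -4.5, 6.5]
width: 0.0137
```

```bash
python3 - <<'E'
from h import *
g,Rm,s=grasp();print(g,s['t'],np.round(s['q'],2),s['width'],s['wrist_force'],s['torque'])
E
```

```text
[ 0.54948796 -0.08440455  0.16839562] 24.95 [ 0.56  0.5  -0.7   1.8   0.38  0.98  0.86] 0.013689499686412952 [-1.84487841 -4.50260644  6.48065515] [-0.82375328  0.34664246 -0.09324992]
```

Request:
play_rows(
  motion=[
    [[0.0, 0, -0.001, 0, 0, 0, 8], [0.0, 0, -0.002, -0.0003, 0, 0, 16], [0.0, 0, -0.002, -0.0006, 0, 0, 24], [0.0, 0, -0.002, -0.0009, 0, 0, 32], [0.0, 0, -0.002, -0.0012, 0, 0, 40]],
  ],
)

```text
t: 25.45
tcp_pos: [0.5493, -0.0846, 0.3282]
orientation: [1.66, 2.666, 0.004]
wrist_force: [3.0, 2.2, -3.6]
width: 0.0136
```

Request:
play_rows(
  motion=[
    [[0.0, 0, 0, 0, 0, 0, -8], [0.0, 0, 0, -0.00025, 0, 0, -16], [0.0, 0, 0, -0.0005, 0, 0, -24], [0.0, 0, 0, -0.00075, 0, 0, -32], [0.0, 0, 0, -0.001, 0, 0, -40], [0.0, 0, 0, -0.00125, 0, 0, -48], [0.0, 0, 0, -0.0015, 0, 0, -56], [0.0, 0, 0, -0.00175, 0, 0, -64], [0.0, 0, 0, -0.002, 0, 0, -72], [0.0, 0, 0, -0.00225, 0, 0, -80]],
  ],
)

```text
t: 26.45
tcp_pos: [0.5485, -0.0861, 0.33]
orientation: [0.456, -3.108, 0.0]
wrist_force: [0.6, -2.3, -4.6]
width: 0.0137
```

Request:
play_rows(
  motion=[
    [[0.0, 0, 0, 0, 0, 0, 8], [0.0, 0, 0, -0.00025, 0, 0, 16], [0.0, 0, 0, -0.0005, 0, 0, 24], [0.0, 0, 0, -0.00075, 0, 0, 32], [0.0, 0, 0, -0.001, 0, 0, 40], [0.0, 0, 0, -0.00125, 0, 0, 48], [0.0, 0, 0, -0.0015, 0, 0, 56], [0.0, 0, 0, -0.00175, 0, 0, 64], [0.0, 0, 0, -0.002, 0, 0, 72], [0.0, 0, 0, -0.00225, 0, 0, 80]],
  ],
)

```text
t: 27.45
tcp_pos: [0.5489, -0.0848, 0.3322]
orientation: [-1.661, -2.667, -0.003]
wrist_force: [2.8, 2.0, -5.7]
width: 0.0139
```

```bash
python3 - <<'E'
from h import *
g,Rm,s=grasp();print(g,s['t'],np.round(s['q'],2),s['width'],s['wrist_force'],s['torque'])
E
```

```text
[ 0.54907593 -0.08453935  0.17322213] 27.45 [ 0.44  0.45 -0.53  1.8   0.27  0.96  0.26] 0.013917604259258712 [ 2.78148057  1.98296031 -5.74311087] [ 0.30245818 -0.99777862  0.21425928]
```

Forces look as they did for stopper 3, so I continue.

Request:
play_rows(
  motion=[
    [[0.0, 0, 0, 0, 0, 0, -8], [0.0, 0, 0, -0.00025, 0, 0, -16], [0.0, 0, 0, -0.0005, 0, 0, -24], [0.0, 0, 0, -0.00075, 0, 0, -32], [0.0, 0, 0, -0.001, 0, 0, -40], [0.0, 0, 0, -0.00125, 0, 0, -48], [0.0, 0, 0, -0.0015, 0, 0, -56], [0.0, 0, 0, -0.00175, 0, 0, -64], [0.0, 0, 0, -0.002, 0, 0, -72], [0.0, 0, 0, -0.00225, 0, 0, -80]],
  ],
)

```text
t: 28.45
tcp_pos: [0.5484, -0.0861, 0.3344]
orientation: [0.456, -3.107, 0.0]
wrist_force: [0.8, -2.5, -3.5]
width: 0.0136
```

Request:
play_rows(
  motion=[
    [[0.0, 0, 0, 0, 0, 0, 8], [0.0, 0, 0, -0.00025, 0, 0, 16], [0.0, 0, 0, -0.0005, 0, 0, 24], [0.0, 0, 0, -0.00075, 0, 0, 32], [0.0, 0, 0, -0.001, 0, 0, 40], [0.0, 0, 0, -0.00125, 0, 0, 48], [0.0, 0, 0, -0.0015, 0, 0, 56], [0.0, 0, 0, -0.00175, 0, 0, 64], [0.0, 0, 0, -0.002, 0, 0, 72], [0.0, 0, 0, -0.00225, 0, 0, 80]],
  ],
)

```text
t: 29.45
tcp_pos: [0.5488, -0.0849, 0.3366]
orientation: [-1.661, -2.666, -0.002]
wrist_force: [2.7, 0.8, -5.4]
width: 0.0135
```

Request:
play_rows(
  motion=[
    [[0.0, 0, 0, 0, 0, 0, -8], [0.0, 0, 0, -0.00025, 0, 0, -16], [0.0, 0, 0, -0.0005, 0, 0, -24], [0.0, 0, 0, -0.00075, 0, 0, -32], [0.0, 0, 0, -0.001, 0, 0, -40], [0.0, 0, 0, -0.00125, 0, 0, -48], [0.0, 0, 0, -0.0015, 0, 0, -56], [0.0, 0, 0, -0.00175, 0, 0, -64], [0.0, 0, 0, -0.002, 0, 0, -72], [0.0, 0, 0, -0.00225, 0, 0, -80]],
  ],
)

```text
t: 30.45
tcp_pos: [0.5483, -0.086, 0.3389]
orientation: [0.456, -3.107, 0.0]
wrist_force: [0.1, -2.1, -4.0]
width: 0.0136
```

Request:
play_rows(
  motion=[
    [[0.0, 0, 0, 0, 0, 0, 8], [0.0, 0, 0, -0.00025, 0, 0, 16], [0.0, 0, 0, -0.0005, 0, 0, 24], [0.0, 0, 0, -0.00075, 0, 0, 32], [0.0, 0, 0, -0.001, 0, 0, 40], [0.0, 0, 0, -0.00125, 0, 0, 48], [0.0, 0, 0, -0.0015, 0, 0, 56], [0.0, 0, 0, -0.00175, 0, 0, 64], [0.0, 0, 0, -0.002, 0, 0, 72], [0.0, 0, 0, -0.00225, 0, 0, 80]],
  ],
)

```text
t: 31.45
tcp_pos: [0.5488, -0.0849, 0.3412]
orientation: [-1.661, -2.666, -0.002]
wrist_force: [2.9, 0.1, -3.6]
width: 0.014
```

Request:
play_rows(
  motion=[
    [[0.0, 0, 0, 0, 0, 0, -8], [0.0, 0, 0, -0.00025, 0, 0, -16], [0.0, 0, 0, -0.0005, 0, 0, -24], [0.0, 0, 0, -0.00075, 0, 0, -32], [0.0, 0, 0, -0.001, 0, 0, -40], [0.0, 0, 0, -0.00125, 0, 0, -48], [0.0, 0, 0, -0.0015, 0, 0, -56], [0.0, 0, 0, -0.00175, 0, 0, -64], [0.0, 0, 0, -0.002, 0, 0, -72], [0.0, 0, 0, -0.00225, 0, 0, -80]],
  ],
)

```text
t: 32.45
tcp_pos: [0.5481, -0.0862, 0.3437]
orientation: [0.456, -3.107, 0.001]
wrist_force: [-2.5, -3.7, 1.4]
width: 0.0143
```

```bash
python3 - <<'E'
from h import *
g,Rm,s=grasp();print(g,s['t'],np.round(s['q'],2),s['width'],s['wrist_force'],s['torque'])
E
```

```text
[ 0.54790651 -0.08634044  0.18465651] 32.45 [ 0.67  0.53 -0.87  1.77  0.46  1.06  1.5 ] 0.014279488737986913 [-2.47330457 -3.73233746  1.43026447] [-0.73785783  0.44361543 -0.01949923]
```

Request:
play_rows(
  motion=[
    [[0.0, 0, 0, -0.0004, 0, 0, 8], [0.0, 0, 0, -0.001, 0, 0, 16], [0.0, 0, 0, -0.002, 0, 0, 24], [0.0, 0, 0, -0.004, 0, 0, 32], [0.0, 0, 0, -0.007, 0, 0, 40]],
  ],
)

```text
t: 32.95
tcp_pos: [0.5485, -0.0851, 0.3507]
orientation: [-0.65, -3.073, -0.001]
wrist_force: [-0.2, -0.7, -0.5]
width: 0.0136
```

Request:
play_rows(
  motion=[
    [[0.0, 0, 0, -0.005, 0, 0, 0], [0.0, 0, 0, -0.015, 0, 0, 0], [0.0, 0, 0, -0.03, 0, 0, 0], [0.0, 0, 0, -0.055, 0, 0, 0], [0.0, 0, 0, -0.08, 0, 0, 0], [0.0, 0, 0, -0.085, 0, 0, 0]],
  ],
)

```text
t: 33.55
tcp_pos: [0.5492, -0.0851, 0.4392]
orientation: [0.635, 3.072, 0.001]
wrist_force: [0.6, -0.4, -0.7]
width: 0.0139
```

```bash
python3 - <<'E'
from h import *
b=snap('top','t8.png');a=cv2.imread('pics/t7.png')[...,::-1].astype(int)
print('basket diff vs t7',(np.abs(a-b.astype(int)).sum(2)>60)[195:282,172:270].mean())
g,Rm,s=grasp();print(g,np.round(s['q'],2),s['wrist_force'],s['width'])
print(shift((.493,.284,.27),np.radians(98)))
E
```

```text
basket diff vs t7 0.0
[ 0.54967247 -0.08529722  0.27937977] [ 0.59  0.39 -0.73  1.65  0.28  1.2   0.96] [-0.08960899  0.56074195 -0.50992399] 0.013193871365853442
[array([198.8, 316.3,   9.1]), ('toolz deg', np.float64(-31.4))]
```

Request:
play_rows(
  motion=[
    [[0.0, 0.014, 0.022, 0, 0, 0, -3], [0.0, 0.038, 0.06, 0, 0, 0, -7], [0.0, 0.062, 0.098, 0, 0, 0, -11], [0.0, 0.086, 0.136, 0, 0, 0, -15], [0.0, 0.11, 0.174, 0, 0, 0, -19], [0.0, 0.134, 0.212, 0, 0, 0, -23], [0.0, 0.158, 0.25, 0, 0, 0, -27], [0.0, 0.178, 0.284, 0, 0, 0, -31], [0.0, 0.192, 0.306, 0, 0, 0, -31.4], [0.0, 0.192, 0.308, 0, 0, 0, -31.4]],
  ],
)

```text
t: 34.6
tcp_pos: [0.4932, 0.2778, 0.4351]
orientation: [0.229, -3.131, -0.004]
wrist_force: [-0.1, 1.3, -0.4]
width: 0.0136
```

```bash
python3 - <<'E'
from h import *
g,Rm,s=grasp();print(g,s['t'],s['width'])
print(shift((.495,.278,.0715),np.radians(98)))
E
```

```text
[0.49285517 0.27818573 0.2761097 ] 34.6 0.013592943068645919
[array([ -2.5,  -1. , 204.6]), ('toolz deg', np.float64(0.4))]
```

Request:
play_rows(
  motion=[
    [[0.0, -0.002, -0.001, 0.02, 0, 0, 0], [0.0, -0.002, -0.001, 0.06, 0, 0, 0], [0.0, -0.002, -0.001, 0.1, 0, 0, 0], [0.0, -0.002, -0.001, 0.14, 0, 0, 0], [0.0, -0.002, -0.001, 0.175, 0, 0, 0], [0.0, -0.002, -0.001, 0.195, 0, 0, 0], [0.0, -0.002, -0.001, 0.204, 0, 0, 0], [0.0, -0.002, -0.001, 0.204, 0, 0, 0], [0.0, -0.002, -0.001, 0.204, 0, 0, 0]],
  ],
)

```text
t: 35.5
tcp_pos: [0.4981, 0.273, 0.2327]
orientation: [-0.215, 3.134, 0.001]
wrist_force: [0.2, 0.8, -0.7]
width: 0.0136
```

Request:
play_rows(
  motion=[
    [[0.04, 0, 0, 0, 0, 0, 0], [0.04, 0, 0, 0, 0, 0, 0], [0.04, 0, 0, 0, 0, 0, 0], [0.04, 0, 0, 0, 0, 0, 0], [0.04, 0, 0, -0.03, 0, 0, 0], [0.04, 0, 0, -0.08, 0, 0, 0], [0.045, 0, 0, -0.13, 0, 0, 0], [0.045, 0, 0, -0.18, 0, 0, 0]],
  ],
)

```text
t: 36.3
tcp_pos: [0.4975, 0.2727, 0.4139]
orientation: [0.215, -3.134, -0.0]
wrist_force: [1.3, -0.7, 0.4]
width: 0.0448
```

```bash
python3 - <<'E'
from h import *
g,Rm,s=grasp();print(g,s['t'],s['width'],np.round(s['q'],2))
print(shift((.5549,.0151,.245),np.radians(105.2)))
E
```

```text
[0.49745159 0.27269525 0.25494686] 36.3 0.04481668079836674 [ 0.03  0.48 -0.9   1.65  0.4   1.2   0.74]
[array([ -21.7, -263. ,    9.9]), ('toolz deg', np.float64(-7.3))]
```

Request:
play_rows(
  motion=[
    [[0.045, -0.002, -0.025, 0, 0, 0, -1], [0.045, -0.006, -0.07, 0, 0, 0, -2], [0.045, -0.01, -0.115, 0, 0, 0, -3], [0.045, -0.013, -0.16, 0, 0, 0, -4], [0.045, -0.016, -0.205, 0.003, 0, 0, -5], [0.045, -0.02, -0.24, 0.006, 0, 0, -6], [0.045, -0.0217, -0.261, 0.0099, 0, 0, -7.3], [0.045, -0.0217, -0.261, 0.0099, 0, 0, -7.3], [0.045, -0.0217, -0.261, 0.0099, 0, 0, -7.3], [0.045, -0.0217, -0.261, 0.0099, 0, 0, -7.3]],
  ],
)

```text
t: 37.3
tcp_pos: [0.5546, 0.0186, 0.4024]
orientation: [-0.416, 3.113, 0.001]
wrist_force: [0.2, 0.7, 0.4]
width: 0.0449
```

```bash
python3 - <<'E'
from h import *
a=snap('top','t9.png')
u=lambda im,x0,y0,x1,y1:cv2.resize(im[y0:y1,x0:x1,::-1],(400,400),interpolation=cv2.INTER_CUBIC)
cv2.imwrite('pics/c9.png',np.hstack([u(a,172,190,272,290),u(a,300,170,400,270)]))
g,Rm,s=grasp();print(g,s['t'],np.round(s['q'],2))
print(shift((.5549,.0151,.168),np.radians(105.2)))
E
```

```text
[0.55469974 0.01876883 0.24342245] 37.35 [ 0.52  0.48 -0.92  1.7   0.41  1.17  1.33]
[array([ 0.8, -3.6, 75.4]), ('toolz deg', np.float64(0.0))]
```

View pics/c9.png

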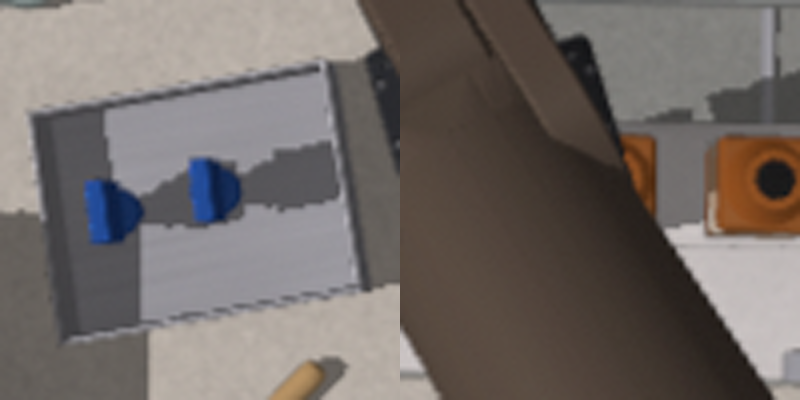

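Two stoppers now stand in the basket, and bottle 3 shows its black mouth at about (775,180) in the crop. Now stopper 1.

Request:
play_rows(
  force=50,
  motion=[
    [[0.045, 0.0008, -0.0036, 0.02, 0, 0, 0], [0.045, 0.0008, -0.0036, 0.05, 0, 0, 0], [0.045, 0.0008, -0.0036, 0.075, 0, 0, 0], [0.045, 0.0008, -0.0036, 0.075, 0, 0, 0], [0.045, 0.0008, -0.0036, 0.075, 0, 0, 0], [0.0, 0.0008, -0.0036, 0.075, 0, 0, 0], [0.0, 0.0008, -0.0036, 0.075, 0, 0, 0], [0.0, 0.0008, -0.0036, 0.075, 0, 0, 0], [0.0, 0.0008, -0.0036, 0.075, 0, 0, 0], [0.0, 0.0008, -0.0036, 0.075, 0, 0, 0]],
  ],
)

```text
t: 38.35
tcp_pos: [0.555, 0.0139, 0.3273]
orientation: [-0.414, 3.114, 0.001]
wrist_force: [1.8, 2.1, 1.7]
width: 0.0137
```

Request:
play_rows(
  motion=[
    [[0.0, 0, 0, 0, 0, 0, 0], [0.0, 0, 0, 0, 0, 0, 0], [0.0, 0, 0, 0, 0, 0, 0]],
  ],
)

```text
t: 38.65
tcp_pos: [0.5551, 0.0138, 0.3272]
orientation: [-0.414, 3.114, 0.001]
wrist_force: [-0.1, 1.8, 2.9]
width: 0.0136
```

Request:
play_rows(
  motion=[
    [[0.0, 0, 0, 0, 0, 0, 8], [0.0, 0, 0, -0.0003, 0, 0, 16], [0.0, 0, 0, -0.0006, 0, 0, 24], [0.0, 0, 0, -0.0009, 0, 0, 32], [0.0, 0, 0, -0.0012, 0, 0, 40]],
  ],
)

```text
t: 39.15
tcp_pos: [0.5551, 0.0139, 0.328]
orientation: [0.684, 3.066, 0.001]
wrist_force: [1.9, 3.7, -2.9]
width: 0.0137
```

```bash
python3 - <<'E'
from h import *
g,Rm,s=grasp();print(g,s['t'],np.round(s['q'],2),s['width'],s['wrist_force'],s['torque'])
E
```

```text
[0.55518923 0.01406899 0.16902999] 39.15 [ 0.38  0.5  -0.7   1.8   0.38  0.98  0.66] 0.013748758717349659 [ 1.89880107  3.67758033 -2.93854066] [ 0.98071759 -0.51925614  0.18005527]
```

Request:
play_rows(
  motion=[
    [[0.0, 0, 0, 0, 0, 0, -8], [0.0, 0, 0, -0.00025, 0, 0, -16], [0.0, 0, 0, -0.0005, 0, 0, -24], [0.0, 0, 0, -0.00075, 0, 0, -32], [0.0, 0, 0, -0.001, 0, 0, -40], [0.0, 0, 0, -0.00125, 0, 0, -48], [0.0, 0, 0, -0.0015, 0, 0, -56], [0.0, 0, 0, -0.00175, 0, 0, -64], [0.0, 0, 0, -0.002, 0, 0, -72], [0.0, 0, 0, -0.00225, 0, 0, -80]],
  ],
)

```text
t: 40.15
tcp_pos: [0.5553, 0.0126, 0.3298]
orientation: [1.46, -2.781, 0.001]
wrist_force: [1.8, 0.2, -5.6]
width: 0.0137
```

Request:
play_rows(
  motion=[
    [[0.0, 0, 0, 0, 0, 0, 8], [0.0, 0, 0, -0.00025, 0, 0, 16], [0.0, 0, 0, -0.0005, 0, 0, 24], [0.0, 0, 0, -0.00075, 0, 0, 32], [0.0, 0, 0, -0.001, 0, 0, 40], [0.0, 0, 0, -0.00125, 0, 0, 48], [0.0, 0, 0, -0.0015, 0, 0, 56], [0.0, 0, 0, -0.00175, 0, 0, 64], [0.0, 0, 0, -0.002, 0, 0, 72], [0.0, 0, 0, -0.00225, 0, 0, 80]],
  ],
)

```text
t: 41.15
tcp_pos: [0.555, 0.0137, 0.3323]
orientation: [-0.684, -3.066, -0.001]
wrist_force: [1.6, 2.4, -4.9]
width: 0.0137
```

Request:
play_rows(
  motion=[
    [[0.0, 0, 0, 0, 0, 0, -8], [0.0, 0, 0, -0.00025, 0, 0, -16], [0.0, 0, 0, -0.0005, 0, 0, -24], [0.0, 0, 0, -0.00075, 0, 0, -32], [0.0, 0, 0, -0.001, 0, 0, -40], [0.0, 0, 0, -0.00125, 0, 0, -48], [0.0, 0, 0, -0.0015, 0, 0, -56], [0.0, 0, 0, -0.00175, 0, 0, -64], [0.0, 0, 0, -0.002, 0, 0, -72], [0.0, 0, 0, -0.00225, 0, 0, -80]],
  ],
)

```text
t: 42.15
tcp_pos: [0.5551, 0.0124, 0.3341]
orientation: [1.459, -2.781, 0.001]
wrist_force: [1.8, 0.6, -6.2]
width: 0.0137
```

Request:
play_rows(
  motion=[
    [[0.0, 0, 0, 0, 0, 0, 8], [0.0, 0, 0, -0.00025, 0, 0, 16], [0.0, 0, 0, -0.0005, 0, 0, 24], [0.0, 0, 0, -0.00075, 0, 0, 32], [0.0, 0, 0, -0.001, 0, 0, 40], [0.0, 0, 0, -0.00125, 0, 0, 48], [0.0, 0, 0, -0.0015, 0, 0, 56], [0.0, 0, 0, -0.00175, 0, 0, 64], [0.0, 0, 0, -0.002, 0, 0, 72], [0.0, 0, 0, -0.00225, 0, 0, 80]],
  ],
)

```text
t: 43.15
tcp_pos: [0.555, 0.0136, 0.3367]
orientation: [-0.685, -3.065, -0.0]
wrist_force: [0.9, 2.1, -5.6]
width: 0.0138
```

```bash
python3 - <<'E'
from h import *
g,Rm,s=grasp();print(g,s['t'],np.round(s['q'],2),s['width'],s['wrist_force'],s['torque'])
E
```

```text
[0.55486443 0.01359487 0.17770336] 43.15 [ 0.38  0.49 -0.7   1.79  0.37  1.    0.67] 0.013762976544808323 [ 0.94341738  2.06243328 -5.59314968] [ 0.66610242 -0.37347956  0.15915218]
```

Request:
play_rows(
  motion=[
    [[0.0, 0, 0, 0, 0, 0, -8], [0.0, 0, 0, -0.00025, 0, 0, -16], [0.0, 0, 0, -0.0005, 0, 0, -24], [0.0, 0, 0, -0.00075, 0, 0, -32], [0.0, 0, 0, -0.001, 0, 0, -40], [0.0, 0, 0, -0.00125, 0, 0, -48], [0.0, 0, 0, -0.0015, 0, 0, -56], [0.0, 0, 0, -0.00175, 0, 0, -64], [0.0, 0, 0, -0.002, 0, 0, -72], [0.0, 0, 0, -0.00225, 0, 0, -80]],
  ],
)

```text
t: 44.15
tcp_pos: [0.5552, 0.0126, 0.3387]
orientation: [1.46, -2.781, 0.001]
wrist_force: [1.5, 0.3, -5.2]
width: 0.0138
```

Request:
play_rows(
  motion=[
    [[0.0, 0, 0, 0, 0, 0, 8], [0.0, 0, 0, -0.00025, 0, 0, 16], [0.0, 0, 0, -0.0005, 0, 0, 24], [0.0, 0, 0, -0.00075, 0, 0, 32], [0.0, 0, 0, -0.001, 0, 0, 40], [0.0, 0, 0, -0.00125, 0, 0, 48], [0.0, 0, 0, -0.0015, 0, 0, 56], [0.0, 0, 0, -0.00175, 0, 0, 64], [0.0, 0, 0, -0.002, 0, 0, 72], [0.0, 0, 0, -0.00225, 0, 0, 80]],
  ],
)

```text
t: 45.15
tcp_pos: [0.5549, 0.0137, 0.3413]
orientation: [-0.685, -3.065, -0.001]
wrist_force: [1.3, 2.5, -2.3]
width: 0.0138
```

Request:
play_rows(
  motion=[
    [[0.0, 0, 0, 0, 0, 0, -8], [0.0, 0, 0, -0.00025, 0, 0, -16], [0.0, 0, 0, -0.0005, 0, 0, -24], [0.0, 0, 0, -0.00075, 0, 0, -32], [0.0, 0, 0, -0.001, 0, 0, -40], [0.0, 0, 0, -0.00125, 0, 0, -48], [0.0, 0, 0, -0.0015, 0, 0, -56], [0.0, 0, 0, -0.00175, 0, 0, -64], [0.0, 0, 0, -0.002, 0, 0, -72], [0.0, 0, 0, -0.00225, 0, 0, -80]],
  ],
)

```text
t: 46.15
tcp_pos: [0.555, 0.0128, 0.3437]
orientation: [1.46, -2.78, 0.001]
wrist_force: [0.4, -1.1, -0.1]
width: 0.0135
```

```bash
python3 - <<'E'
from h import *
g,Rm,s=grasp();print(g,s['t'],np.round(s['q'],2),s['width'],s['wrist_force'],s['torque'])
E
```

```text
[0.55493971 0.01260663 0.18471884] 46.15 [ 0.59  0.6  -1.05  1.76  0.58  1.12  1.89] 0.013528020112363974 [ 0.39964532 -1.14592054 -0.13893442] [ 0.13004554 -0.01619024  0.01029943]
```

Stopper 1 is free: pull and torque are both near zero.

Request:
play_rows(
  motion=[
    [[0.0, 0, 0, -0.0004, 0, 0, 8], [0.0, 0, 0, -0.001, 0, 0, 16], [0.0, 0, 0, -0.002, 0, 0, 24], [0.0, 0, 0, -0.004, 0, 0, 32], [0.0, 0, 0, -0.007, 0, 0, 40]],
  ],
)

```text
t: 46.65
tcp_pos: [0.555, 0.013, 0.3506]
orientation: [0.404, -3.115, 0.001]
wrist_force: [-0.1, 0.2, -0.2]
width: 0.0137
```

Request:
play_rows(
  motion=[
    [[0.0, 0, 0, -0.005, 0, 0, 0], [0.0, 0, 0, -0.015, 0, 0, 0], [0.0, 0, 0, -0.03, 0, 0, 0], [0.0, 0, 0, -0.055, 0, 0, 0], [0.0, 0, 0, -0.08, 0, 0, 0], [0.0, 0, 0, -0.085, 0, 0, 0]],
  ],
)

```text
t: 47.25
tcp_pos: [0.5557, 0.014, 0.4398]
orientation: [-0.416, 3.109, -0.0]
wrist_force: [-0.7, -0.7, -2.1]
width: 0.0133
```

```bash
python3 - <<'E'
from h import *
b=snap('top','t10.png');a=cv2.imread('pics/t9.png')[...,::-1].astype(int)
d=(np.abs(a-b.astype(int)).sum(2)>60)[195:282,172:264];print('basket diff vs t9',d.mean())
g,Rm,s=grasp();print(g,np.round(s['q'],2),s['wrist_force'],s['width'])
print(shift((.5,.212,.27),np.radians(98)))
E
```

```text
basket diff vs t9 0.0011244377811094452
[0.55617643 0.01385897 0.27989723] [ 0.54  0.45 -0.93  1.64  0.38  1.24  1.37] [ 0.72687198 -0.41991418  0.14446597] 0.013672093660428411
[array([  2.3, 205.9,   9.7]), ('toolz deg', np.float64(7.2))]
```

Request:
play_rows(
  motion=[
    [[0.0, 0, 0.02, 0, 0, 0, 1], [0.0, 0.001, 0.055, 0, 0, 0, 3], [0.0, 0.001, 0.095, 0, 0, 0, 5], [0.0, 0.002, 0.135, 0, 0, 0, 7], [0.0, 0.002, 0.17, 0, 0, 0, 7.2], [0.0, 0.002, 0.197, 0, 0, 0, 7.2], [0.0, 0.002, 0.208, 0, 0, 0, 7.2], [0.0, 0.002, 0.208, 0, 0, 0, 7.2], [0.0, 0.002, 0.208, 0, 0, 0, 7.2]],
  ],
)

```text
t: 48.2
tcp_pos: [0.4995, 0.2124, 0.4354]
orientation: [0.216, -3.134, 0.002]
wrist_force: [0.7, -0.8, -0.3]
width: 0.0133
```

```bash
python3 - <<'E'
from h import *
g,Rm,s=grasp();print(g,s['t'],s['width'])
print(shift((.5,.214,.0725),np.radians(98)))
E
```

```text
[0.4994416  0.2122009  0.27644395] 48.2 0.013281522971904004
[array([ -0.9,   1.9, 203.9]), ('toolz deg', np.float64(-0.1))]
```

Request:
play_rows(
  motion=[
    [[0.0, 0, 0.002, 0.02, 0, 0, 0], [0.0, 0, 0.002, 0.06, 0, 0, 0], [0.0, 0, 0.002, 0.1, 0, 0, 0], [0.0, 0, 0.002, 0.14, 0, 0, 0], [0.0, 0, 0.002, 0.175, 0, 0, 0], [0.0, 0, 0.002, 0.195, 0, 0, 0], [0.0, 0, 0.002, 0.203, 0, 0, 0], [0.0, 0, 0.002, 0.203, 0, 0, 0], [0.0, 0, 0.002, 0.203, 0, 0, 0]],
  ],
)

```text
t: 49.1
tcp_pos: [0.4993, 0.2154, 0.2339]
orientation: [-0.215, 3.133, 0.0]
wrist_force: [0.6, 0.6, -0.7]
width: 0.0137
```

Request:
play_rows(
  motion=[
    [[0.035, 0, 0, 0, 0, 0, 0], [0.035, 0, 0, 0, 0, 0, 0], [0.035, 0, 0, 0, 0, 0, 0], [0.035, 0, 0, 0, 0, 0, 0], [0.035, 0, 0, -0.03, 0, 0, 0], [0.035, 0, 0, -0.08, 0, 0, 0], [0.06, 0, 0, -0.13, 0, 0, 0], [0.06, 0, 0, -0.18, 0, 0, 0]],
  ],
)

```text
t: 49.9
tcp_pos: [0.4981, 0.2158, 0.415]
orientation: [0.218, -3.134, -0.0]
wrist_force: [1.8, 0.3, 0.1]
width: 0.0465
```

```bash
python3 - <<'E'
from h import *
g,Rm,s=grasp();print(g,s['t'],s['width'],np.round(s['q'],2))
print(shift((.434,-.0828,.27),np.pi/2-.041))
a=snap('top','t11.png');b=snap('scene','s11.png')
u=lambda im,x0,y0,x1,y1:cv2.resize(im[y0:y1,x0:x1,::-1],(800,400),interpolation=cv2.INTER_CUBIC)
cv2.imwrite('pics/c11.png',u(b,170,140,430,270))
E
```

```text
[0.49808479 0.21577963 0.25598858] 49.9 0.04653259371830631 [ 0.16  0.44 -0.92  1.71  0.38  1.18  0.85]
[array([ 104.8, -286.8,  -14. ]), ('toolz deg', np.float64(10.3))]
```

View pics/t11.png

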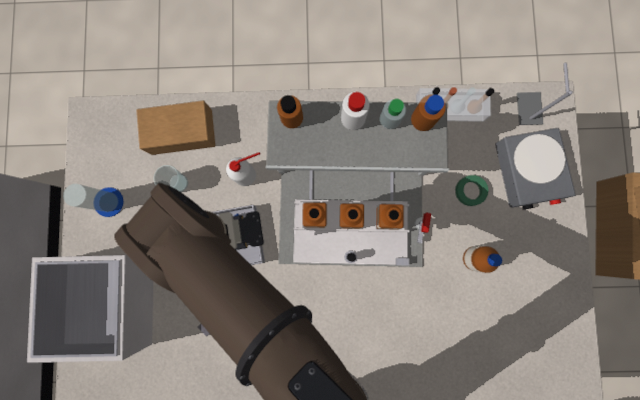

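All three bottles show black mouths at (313,214), (352,215) and (393,215), still in their pockets. Next the handle, viewing the basket on the way.

Request:
play_rows(
  motion=[
    [[0.06, 0.01, -0.028, -0.005, 0, 0, 1], [0.06, 0.026, -0.07, -0.01, 0, 0, 3], [0.06, 0.042, -0.112, -0.014, 0, 0, 5], [0.06, 0.056, -0.154, -0.014, 0, 0, 7], [0.06, 0.07, -0.196, -0.014, 0, 0, 9], [0.06, 0.086, -0.238, -0.014, 0, 0, 10.3], [0.06, 0.1, -0.272, -0.014, 0, 0, 10.3], [0.06, 0.1048, -0.286, -0.014, 0, 0, 10.3], [0.06, 0.1048, -0.286, -0.014, 0, 0, 10.3], [0.06, 0.1048, -0.286, -0.014, 0, 0, 10.3]],
  ],
)

```text
t: 51.0
tcp_pos: [0.4342, -0.0815, 0.427]
orientation: [0.066, 3.141, 0.0]
wrist_force: [-0.0, 1.3, 0.2]
width: 0.0598
```

```bash
python3 - <<'E'
from h import *
g,Rm,s=grasp();print(g,s['t'],s['width'],np.round(s['q'],2))
print(shift((.434,-.0828,.062),np.pi/2-.041))
a=snap('top','t12.png')
u=lambda im,x0,y0,x1,y1:cv2.resize(im[y0:y1,x0:x1,::-1],(400,400),interpolation=cv2.INTER_CUBIC)
cv2.imwrite('pics/c12.png',np.hstack([u(a,172,190,272,290),u(a,300,190,400,290)]))
E
```

```text
[ 0.43421944 -0.08152222  0.26798059] 51.0 0.059781347018816516 [ 0.83  0.22 -0.88  1.91  0.19  1.1   1.4 ]
[array([ 2.00e-01, -1.30e+00,  2.06e+02]), ('toolz deg', np.float64(-0.0))]
```

View pics/c12.png

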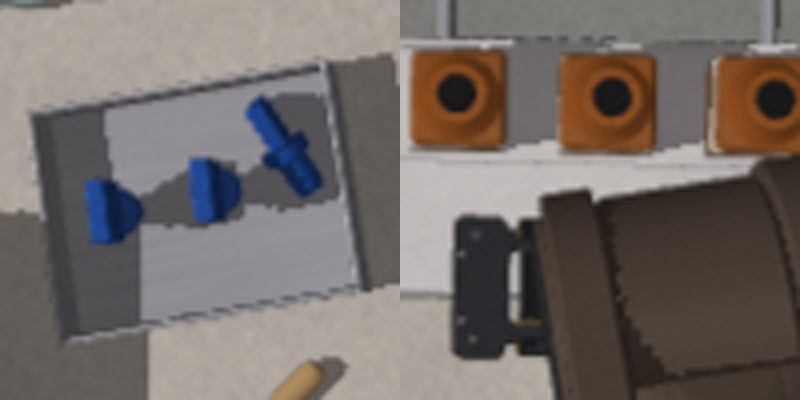

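All three stoppers are in the basket, one of them lying down. Next I grip the handle.

Request:
play_rows(
  force=30,
  motion=[
    [[0.06, 0, -0.001, 0.03, 0, 0, 0], [0.06, 0, -0.001, 0.075, 0, 0, 0], [0.06, 0, -0.001, 0.115, 0, 0, 0], [0.06, 0, -0.001, 0.15, 0, 0, 0], [0.06, 0, -0.001, 0.185, 0, 0, 0], [0.06, 0, -0.001, 0.205, 0, 0, 0], [0.06, 0, -0.001, 0.205, 0, 0, 0], [0.0, 0, -0.001, 0.205, 0, 0, 0], [0.0, 0, -0.001, 0.205, 0, 0, 0], [0.0, 0, -0.001, 0.205, 0, 0, 0]],
  ],
)

```text
t: 52.05
tcp_pos: [0.4348, -0.0828, 0.2232]
orientation: [0.065, 3.139, -0.001]
wrist_force: [-0.3, 0.5, -1.0]
width: 0.0403
```

Request:
play_rows(
  motion=[
    [[0.0, 0, 0, 0, 0, 0, 0], [0.0, 0, 0, 0, 0, 0, 0], [0.0, 0, 0, 0, 0, 0, 0], [0.0, 0, 0, 0, 0, 0, 0]],
  ],
)

```text
t: 52.45
tcp_pos: [0.4344, -0.0828, 0.2224]
orientation: [0.065, 3.14, -0.0]
wrist_force: [-1.7, 1.1, 8.0]
width: 0.0234
```

```bash
python3 - <<'E'
from h import *
g,Rm,s=grasp();print(g,s['t'],s['width'],s['wrist_force'])
print(shift((.5642,-.0887,g[2])))
E
```

```text
[ 0.43450995 -0.08276761  0.06344894] 52.45 0.023387111383237097 [-1.65888011  1.06872963  8.04026848]
[array([-1.298e+02, -6.000e-01,  1.000e-01])]
```

Request:
play_rows(
  motion=[
    [[0.0, -0.006, 0, 0, 0, 0, 0], [0.0, -0.018, 0, 0, 0, 0, 0], [0.0, -0.033, 0, 0, 0, 0, 0], [0.0, -0.049, 0, 0, 0, 0, 0], [0.0, -0.065, 0, 0, 0, 0, 0], [0.0, -0.081, 0, 0, 0, 0, 0], [0.0, -0.097, 0, 0, 0, 0, 0], [0.0, -0.111, 0, 0, 0, 0, 0], [0.0, -0.122, 0, 0, 0, 0, 0], [0.0, -0.128, 0, 0, 0, 0, 0]],
  ],
)

```text
t: 53.45
tcp_pos: [0.5628, -0.0886, 0.2225]
orientation: [0.066, 3.141, -0.001]
wrist_force: [-5.1, -1.2, 10.9]
width: 0.0235
```

Request:
play_rows(
  motion=[
    [[0.0, -0.002, 0, 0, 0, 0, 0], [0.0, -0.0035, 0, 0, 0, 0, 0], [0.0, -0.0035, 0, 0, 0, 0, 0], [0.0, -0.0035, 0, 0, 0, 0, 0]],
  ],
)

```text
t: 53.85
tcp_pos: [0.5648, -0.0886, 0.2225]
orientation: [-0.066, -3.139, 0.002]
wrist_force: [-6.9, -0.2, 10.9]
width: 0.0237
```

```bash
python3 - <<'E'
from h import *
g,Rm,s=grasp();print(g,s['t'],s['width'],s['wrist_force'])
E
```

```text
[ 0.56443536 -0.0887467   0.06348372] 53.85 0.023716512234642884 [-6.87423333 -0.1563966  10.8748424 ]
```

Request:
play_rows(
  motion=[
    [[0.06, 0, 0, 0, 0, 0, 0], [0.06, 0, 0, 0, 0, 0, 0], [0.06, 0, 0, 0, 0, 0, 0], [0.06, 0, 0, 0, 0, 0, 0], [0.06, 0, 0, -0.03, 0, 0, 0], [0.06, 0, 0, -0.07, 0, 0, 0], [0.06, 0, 0, -0.11, 0, 0, 0], [0.06, 0, 0, -0.12, 0, 0, 0]],
  ],
)

```text
t: 54.65
tcp_pos: [0.5668, -0.0878, 0.3462]
orientation: [0.065, 3.135, -0.0]
wrist_force: [0.3, 0.0, -0.4]
width: 0.0601
```

```bash
python3 - <<'E'
from h import *
g,Rm,s=grasp();print(g,s['t'],s['width'],s['wrist_force'],np.round(s['q'],2))
print(shift((.5275,-.2915,.18),1.3725))
E
```

```text
[ 0.56771767 -0.08789711  0.18723698] 54.65 0.06005396038864651 [ 0.25023901  0.04115584 -0.4341044 ] [ 0.59  0.52 -0.76  1.73  0.4   1.05  1.22]
[array([  31.8, -205.1,    7.1]), ('toolz deg', np.float64(9.0))]
```

Request:
play_rows(
  motion=[
    [[0.06, 0.006, -0.03, 0, 0, 0, 2], [0.06, 0.013, -0.075, 0, 0, 0, 4], [0.06, 0.02, -0.12, 0, 0, 0, 6], [0.06, 0.026, -0.165, 0, 0, 0, 9], [0.06, 0.031, -0.197, 0.005, 0, 0, 9], [0.06, 0.0318, -0.204, 0.007, 0, 0, 9], [0.06, 0.0318, -0.204, 0.007, 0, 0, 9], [0.06, 0.0318, -0.204, 0.007, 0, 0, 9]],
  ],
)

```text
t: 55.45
tcp_pos: [0.5257, -0.2895, 0.3348]
orientation: [-0.309, -3.126, -0.002]
wrist_force: [-0.5, 1.3, 0.0]
width: 0.0597
```

```bash
python3 - <<'E'
from h import *
g,Rm,s=grasp();print(g,s['t'],s['width'])
print(shift((.5275,-.2915,.079),1.3725))
a=snap('top','t13.png')
u=lambda im,x0,y0,x1,y1:cv2.resize(im[y0:y1,x0:x1,::-1],(800,600),interpolation=cv2.INTER_CUBIC)
cv2.imwrite('pics/c13.png',u(a,270,150,470,300))
E
```

```text
[ 0.52574369 -0.28933011  0.1758214 ] 55.45 0.05974786463310703
[array([-2.2, -1.9, 96.8]), ('toolz deg', np.float64(0.1))]
```

View pics/c13.png

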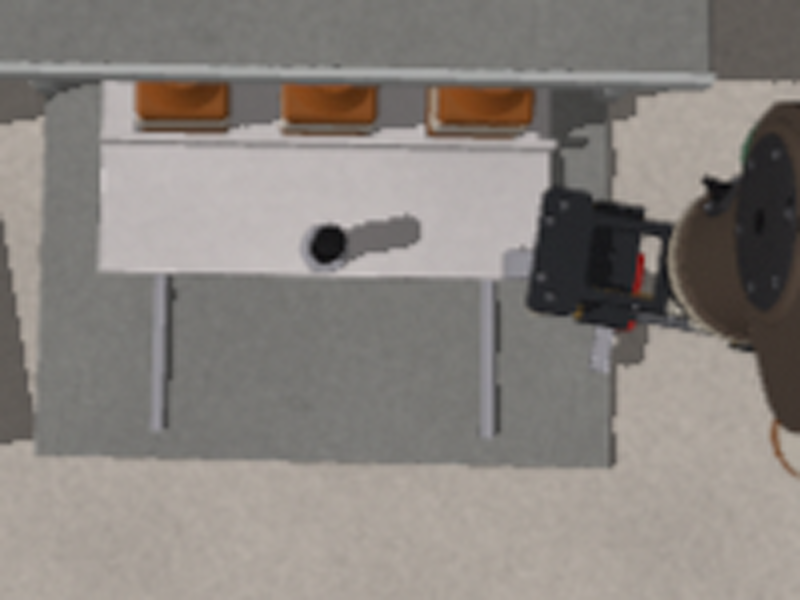

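The carriage is home with the bottles in it, and the gripper is over the wing. Next I grip the wing and turn it clockwise.

Request:
play_rows(
  force=25,
  motion=[
    [[0.06, -0.002, -0.0019, 0.02, 0, 0, 0], [0.06, -0.002, -0.0019, 0.05, 0, 0, 0], [0.06, -0.002, -0.0019, 0.08, 0, 0, 0], [0.06, -0.002, -0.0019, 0.0965, 0, 0, 0], [0.06, -0.002, -0.0019, 0.0965, 0, 0, 0], [0.0, -0.002, -0.0019, 0.0965, 0, 0, 0], [0.0, -0.002, -0.0019, 0.0965, 0, 0, 0], [0.0, -0.002, -0.0019, 0.0965, 0, 0, 0], [0.0, -0.002, -0.0019, 0.0965, 0, 0, 0], [0.0, -0.002, -0.0019, 0.0965, 0, 0, 0]],
  ],
)

```text
t: 56.5
tcp_pos: [0.527, -0.2934, 0.239]
orientation: [0.312, 3.125, -0.001]
wrist_force: [-0.2, -0.1, -0.0]
width: 0.0246
```

Request:
play_rows(
  motion=[
    [[0.0, 0, 0, 0, 0, 0, 0], [0.0, 0, 0, 0, 0, 0, 0], [0.0, 0, 0, 0, 0, 0, 0], [0.0, 0, 0, 0, 0, 0, 0]],
  ],
)

```text
t: 56.9
tcp_pos: [0.5272, -0.2923, 0.2388]
orientation: [0.31, 3.126, 0.002]
wrist_force: [-0.4, 5.5, 5.4]
width: 0.0159
```

Request:
play_rows(
  motion=[
    [[0.0, 0, 0, 0, 0, 0, 8], [0.0, 0, 0, 0, 0, 0, 16], [0.0, 0, 0, 0, 0, 0, 24], [0.0, 0, 0, 0, 0, 0, 32], [0.0, 0, 0, 0, 0, 0, 40], [0.0, 0, 0, 0, 0, 0, 48], [0.0, 0, 0, 0, 0, 0, 48]],
  ],
)

```text
t: 57.6
tcp_pos: [0.5278, -0.2914, 0.2388]
orientation: [1.56, 2.727, 0.003]
wrist_force: [1.7, 7.2, 3.1]
width: 0.0156
```

```bash
python3 - <<'E'
from h import *
g,Rm,s=grasp();print(g,s['t'],s['width'],s['wrist_force'],s['torque'])
y=Rm[:,1];print('clamp est',(np.arctan2(y[1],y[0])+.041)%np.pi)
E
```

```text
[ 0.52803885 -0.29116068  0.07978018] 57.6 0.01563765964974214 [1.66835234 7.17713232 3.10196974] [ 1.5765101  -0.46414375 -0.07457998]
clamp est 0.5725234178610932
```

Request:
play_rows(
  motion=[
    [[0.0, 0, 0, 0, 0, 0, 8], [0.0, 0, 0, 0, 0, 0, 16], [0.0, 0, 0, 0, 0, 0, 24], [0.0, 0, 0, 0, 0, 0, 30], [0.0, 0, 0, 0, 0, 0, 30], [0.0, 0, 0, 0, 0, 0, 30]],
  ],
)

```text
t: 58.2
tcp_pos: [0.5284, -0.2912, 0.2388]
orientation: [2.207, 2.235, 0.005]
wrist_force: [5.1, 8.1, 1.1]
width: 0.016
```

```bash
python3 - <<'E'
from h import *
g,Rm,s=grasp();print(g,s['t'],s['width'],s['wrist_force'],s['torque'])
y=Rm[:,1];print('clamp est',(np.arctan2(y[1],y[0])+.041+1)%np.pi-1)
E
```

```text
[ 0.52877616 -0.29092716  0.07979415] 58.2 0.01599093773548599 [5.10431097 8.14050942 1.1227233 ] [ 1.65839496 -0.92114624 -0.04482537]
clamp est 0.053981035054619486
```

Clamp reads about 0.05. I release, rise and back away.

Request:
play_rows(
  motion=[
    [[0.06, 0, 0, 0, 0, 0, 0], [0.06, 0, 0, 0, 0, 0, 0], [0.06, 0, 0, 0, 0, 0, 0], [0.06, 0, 0, 0, 0, 0, 0], [0.06, 0, 0, -0.04, 0, 0, 0], [0.06, 0, 0, -0.09, 0, 0, 0], [0.06, 0, 0, -0.14, 0, 0, 0], [0.06, 0, 0, -0.18, 0, 0, 0]],
  ],
)

```text
t: 59.0
tcp_pos: [0.5268, -0.2934, 0.4216]
orientation: [2.208, 2.232, 0.001]
wrist_force: [-0.4, -0.3, 0.8]
width: 0.0598
```

```bash
python3 - <<'E'
from h import *
print(shift((.33,-.5,.27)))
E
```

```text
[array([-204.4, -199.2,   -7.6])]
```

Request:
play_rows(
  motion=[
    [[0.06, -0.025, -0.025, 0, 0, 0, 0], [0.06, -0.055, -0.055, 0, 0, 0, 0], [0.06, -0.085, -0.085, 0, 0, 0, 0], [0.06, -0.115, -0.115, 0, 0, 0, 0], [0.06, -0.145, -0.145, 0, 0, 0, 0], [0.06, -0.175, -0.175, 0, 0, 0, 0], [0.06, -0.2, -0.2, 0, 0, 0, 0], [0.06, -0.2, -0.2, 0, 0, 0, 0], [0.06, -0.2, -0.2, 0, 0, 0, 0]],
  ],
)

```text
t: 59.9
tcp_pos: [0.3282, -0.496, 0.4183]
orientation: [-2.212, -2.23, 0.0]
wrist_force: [1.9, 0.1, 0.9]
width: 0.06
```

```bash
python3 - <<'E'
from h import *
a=snap('top','t14.png')
u=lambda im,x0,y0,x1,y1:cv2.resize(im[y0:y1,x0:x1,::-1],(800,400),interpolation=cv2.INTER_CUBIC)
cv2.imwrite('pics/c14.png',u(a,172,150,452,290))
h=a[200:225,338:365].astype(int).sum(2)<150;ys,xs=np.where(h);p=onplane('top',xs.mean()+338,ys.mean()+200,.084);print('handle',p,len(xs))
g,Rm,s=grasp();print(g,s['t'],s['wrist_force'])
E
```

```text
handle [ 0.5636592  -0.08828653  0.084     ] 58
[ 0.32943715 -0.49491545  0.25939864] 59.95 [ 0.61319591  0.80920274 -0.0036224 ]
```

View pics/c14.png

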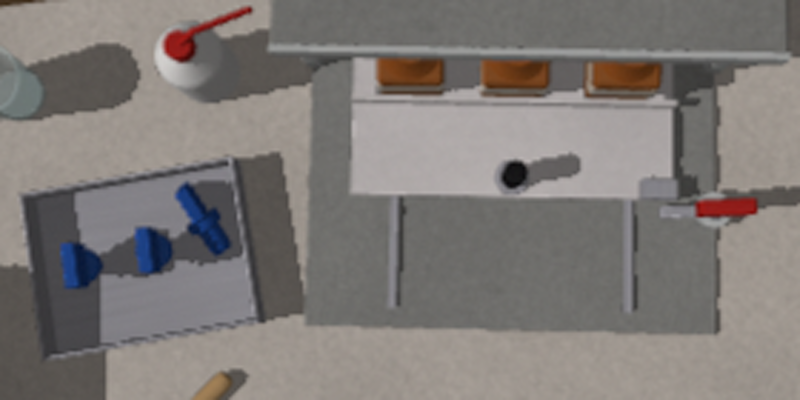

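The handle is at the same pixel as at the start (carriage home), the wing is back along station y, all three stoppers are in the basket and the bottles stand in place.

```bash
python3 -c "
from h import *
print(robot.finish_job())"
```

```text
the job is handed in; nothing more can be done
None
```

I handed the job in at about 60 s of the 210 s allowed; the interface gives no verdict.

**What I did**
- Loosened the knob to about 1.4 rad and drew the carriage out 130 mm to its stop.
- Freed all three stoppers by twisting them to and fro about 80° a stroke. The rise was 2 to 3 mm a stroke, and the pull read at most about 6.5 N. That is below the bottle's 7.4 N weight. I put all three in the basket.
- Pushed the carriage home and turned the knob back to about 0.05 rad.

**Last checks**
- **Carriage:** in the final picture the handle is at exactly its starting position, so the carriage is home.
- **Clamp:** in that picture the knob's dog lies across the lug, so the clamp is locked.
- **Stoppers:** all three are in the basket, two standing upright and one lying.
- **Bottles:** they stand in their pockets; with the carriage out, all three had shown an open mouth.
- **Other glassware:** the wash bottle and the part of the beaker in the final crop look undisturbed. I did not check the round amber bottle after the last moves; it was in place at about 50 s.
- **Robot:** it was clear of everything, with wrist force near zero.

**Slip on the way:** my first move row was in millimetres instead of metres. It only shifted the arm about 4 cm in free air. No check failed or disagreed, and I saw no basket knock or grip slackening.

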